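# Sort calibration weights under the dust flap and close it

### The job

Sort the three steel calibration weights into the two trays under the half-open dust flap: the large weight in the square tray, both small ones in the round tray, each set down upright and gently on the tray's floor (do not drop or press it). When all three stand there, swing the dust flap down until it is fully level. Leave the other things on the bench where they are.

Things in the scene. Friction and masses are not known exactly. Their poses are not given: they have to be found in the camera images.
- large_weight: polished steel calibration weight, a knobbed cylinder standing upright: the largest, 38 mm diameter, 66 mm tall; origin at the centre of its underside, z up along its axis (yaw does not matter). The cylindrical body reaches up about 38 mm; above it the neck is narrower. About 0.5 kg
- small_weight_1: polished steel calibration weight, a knobbed cylinder standing upright: a small one, 29 mm diameter, 52 mm tall; origin at the centre of its underside, z up along its axis (yaw does not matter). The cylindrical body reaches up about 30 mm; above it the neck is narrower. About 0.2 kg
- small_weight_2: polished steel calibration weight, a knobbed cylinder standing upright: the other small one, same as small_weight_1, 29 mm diameter, 52 mm tall; origin at the centre of its underside, z up along its axis (yaw does not matter). The cylindrical body reaches up about 30 mm; above it the neck is narrower. About 0.2 kg
- square_tray: dark steel open rectangular tray fixed on the stand, outside 112 (x) x 118 (y) x 40 mm high, walls 4 mm; origin at the centre of its underside, axes as the stand's; which tray is left differs. Inside, a black floor pad on a firm cushion (4 N/mm): its top lies 8 to 30 mm above this origin, differs from run to run and is not reported, so feel for it
- round_tray: dark steel open round tray fixed on the stand, outside diameter 120 mm, 40 mm high, wall 4 mm; origin at the centre of its underside. It holds two small weights one behind the other, at x = +-24 mm. Inside, a black floor pad on a firm cushion (4 N/mm): its top lies 8 to 30 mm above this origin, differs from run to run and is not reported, so feel for it
- stand: fixed aluminium stand: base plate 220 (x) x 270 (y) x 8 mm with an upright rear panel 8 mm thick and 112 mm high along its far (+x) edge. Origin at the centre of the base plate's underside; x points away from its open front to the rear panel, z up. The trays' centres are at x = +8 mm, y = +-67 mm, z = 8 mm. The flap's hinge axis runs along y at x = +100 mm, z = 115 mm
- flap (a joint): hinge angle of the grey dust flap (264 mm wide, 5 mm thick, 200 mm from hinge to free edge): 0 = closed, level over the trays, against its stop; grows as the free edge swings up, to a stop at 1.1 rad. Starts at 0.85 to 1.05. A stiff hinge (0.4 N m) holds it at any angle; push it down on its outer (far, upper) face
- flap_edge (a point): middle of the 12 mm round steel bar along the flap's free front edge, 200 mm from the hinge. The half-open flap leans over the trays: a vertical gripper does not fit beneath it, one whose body leans about 40 degrees toward the stand's front does
- marker_a: marker pen lying on the bench, 128 x 15 x 15 mm; bystander
- petri: covered dish, 63 mm diameter, 16 mm high; bystander
- tape: roll of tape lying flat, 96 mm diameter, 19 mm high; bystander
There are look-alikes about, which are no part of the job. Leave any pink look-alike of the large_weight alone.

How it is judged:
On the way:
1. all three weights stand released in their trays, the flap still open (z of large_weight in the frame of square_tray between 0.004 and 0.034 m and angle between each of large_weight, small_weight_1, small_weight_2's own z axis and vertical below 0.1 rad and x of large_weight in the frame of square_tray between -0.045 and 0.045 m and y of large_weight in the frame of square_tray between -0.045 and 0.045 m and linear speed of each of large_weight, small_weight_1, small_weight_2 below 0.02 m/s and contact force between each of large_weight, small_weight_1, small_weight_2 and the fingers below 0.1 N and z of small_weight_1 in the frame of round_tray between 0.004 and 0.034 m and horizontal distance between each of small_weight_1, small_weight_2 and round_tray below 0.047 m and z of small_weight_2 in the frame of round_tray between 0.004 and 0.034 m and value of joint flap above 0.6 rad), for 0.2 s.
At the end, for the whole second after the job is handed in: the large weight stands upright (within 0.1 rad) at rest on the square tray's floor, both small weights likewise in the round tray, all inside the walls and released, and the flap is down within 0.05 rad of level (z of large_weight in the frame of square_tray between 0.004 and 0.034 m and angle between each of large_weight, small_weight_1, small_weight_2's own z axis and vertical below 0.1 rad and x of large_weight in the frame of square_tray between -0.045 and 0.045 m and y of large_weight in the frame of square_tray between -0.045 and 0.045 m and linear speed of each of large_weight, small_weight_1, small_weight_2 below 0.02 m/s and contact force between each of large_weight, small_weight_1, small_weight_2 and the fingers below 0.1 N and z of small_weight_1 in the frame of round_tray between 0.004 and 0.034 m and horizontal distance between each of small_weight_1, small_weight_2 and round_tray below 0.047 m and z of small_weight_2 in the frame of round_tray between 0.004 and 0.034 m and value of joint flap below 0.05 rad); the robot touches nothing.
It fails at once if a weight is dropped (out of the fingers and faster than 0.25 m/s, a fall of about 3 mm) ((contact force between large_weight and the fingers below 0.1 N and linear speed of large_weight above 0.25 m/s) or (contact force between small_weight_1 and the fingers below 0.1 N and linear speed of small_weight_1 above 0.25 m/s) or (contact force between small_weight_2 and the fingers below 0.1 N and linear speed of small_weight_2 above 0.25 m/s)).
It fails at once if a weight is pressed onto or strikes a tray with more than 18 N (contact force between any of large_weight, small_weight_1, small_weight_2 and square_tray above 18 N or contact force between any of large_weight, small_weight_1, small_weight_2 and round_tray above 18 N).
It fails at once if a bystander is moved more than 30 mm (distance of any of marker_a, petri, tape from where it was at the start of the episode above 0.03 m).
It also fails if it takes over 72 s, if anything falls off the work surface, if the arm or the gripper's body presses on something with over 40 N, if the wrist force passes 120 N, or if a joint passes its speed limit or range.

### The arm

A 6-joint arm with a two-finger parallel gripper is mounted at the origin on a cart in front of the work surface, level with it; the furniture and walls round the work are solid. World frame = base frame: x ahead of the robot, y to its left, z up, the work surface at z = 0. Lengths are in m, angles in rad, forces in N, time in s.
With the tool pointing down it reaches from about 0.325 to 0.775 m from the base axis. Payload 9.3 kg.
Tool frame: the origin (TCP) lies midway between the tips of the shut fingers; the grasp point (between the pads) lies 19 mm behind it; z points along the fingers, y is the line along which they close (so a half turn about z gives the same grasp; the last joint's range is limited). The gripper opens to 85 mm and grips with 20 to 120 N. Pads are 22 mm wide; open, the fingers measure 114 mm over their backs; the gripper's body (76 mm by 85 mm) begins 54 mm behind the grasp point. The pads swing forward as they close: fully open they stand 13 mm farther back than shut.
Start: joints at [-1.455, 0.259, 0.021, 1.334, 0, 1.418], TCP at [0.146, -0.53, 0.231] pointing down, gripper open.
Joint ranges: [-3.04, 3.04], [-0.91, 1.82], [-1.04, 1.36], [-1.92, 1.95], [-1.52, 1.45], [-3.14, 3.14]. Speed limits (rad/s): [2.22, 2.22, 2.79, 3.14, 3.14, 3.14].

### API

Orientations are given as a unit quaternion [w, x, y, z].
In Python, from workcell import r, get_image, camera_info, nets gives the robot as it stands.
- The arm moves only by the tool jog_arm, never from a script. Its argument "motion" is a list of rows, each an object with "offset": the shift along the tool's x, y, z in m, a list of three; "angular": the turn, a rotation vector about the tool's x, y, z in rad, a list of three. A call has 1 to 8 rows; each row is the pose to reach, as a shift and turn from the pose commanded when the call began, along the tool's axes at that moment; what a row does not reach only later rows make up. A row lasts 1/10 s, in which the tool goes at most 50 mm and 8.59 degrees, less where a joint would pass 70% of its speed; a pose out of reach is approached as far as the arm can. A call with a gripper value outside its range is refused whole. "hand" is the opening, from -1 (shut) to 1 (fully open), set as the call begins (left out, the last holds). The fingers move at their own pace and stop on an object; "grip_force" is the grip in N (left out, the last holds). Time passes only in rows, so rows that repeat a pose let the fingers close. It gives the time, the measured TCP pose, the force, the opening and the grip force at its end, in the units of the state.
- r.observe(): the state, without advancing time (a new reading comes with each control period).
- get_image(name): name is "scene" or "top" or "wrist"; returns the picture (420x560x3 uint8, blue, green, red); there is no depth.
- camera_info(name): a dict with "camera_matrix" (3x3 intrinsics, pixels), "T" (4x4, takes a point from camera to world coordinates). Camera axes: x right, y up, looking along -z (the intrinsics and any distortion apply to the point x, -y, -z); pixel columns grow to the right and rows downward; lengths in m; the calibration is good to about 2 mm. A picture is of the moment at which its call begins: read the wrist's pose just before it. camera_info takes no time and is no camera call; for the wrist camera it gives the pose at the moment of the call.
- r.job_done(): hands the job in; it is judged then, once.
Trained networks look in the newest picture that a camera, given by its name, has taken for a name from the list of things; names that differ only in an ending like _2 or _b are one class to them, and where a whole thing is asked for, a point or a joint stands for the part that bears it (a point fixed in the world has none). Each returns a list of dicts, best first, with "p" (0 to 1); they miss things now and then, are a little off and sometimes report something else, mostly with a low value. They report only what shows in the picture. A call takes as long as a camera call. They do not tell look-alikes from the thing itself.
- nets.masks_of(camera, target): "pixels" (420x560 bool, what is visible of it) and "box" ([left, top, width, height] in pixels, round what is visible of it).
The state is a dict: "time": time; "q": joint angles; "joint_velocities": joint speeds; "effort": joint torques, N m; "ee_pos": TCP position; "eef_rot": TCP orientation; "contact_force": force on the tool from outside, world axes, zero at the start; "wrist_torque": the same for the moment, N m; "gripper_width": finger opening in m; "grasp_force": force on a finger pad.
Only numpy, scipy, OpenCV 4.12 (cv2) and the standard library are available. Lean on these libraries where they do the work, as an engineer would, in place of code of your own. Each camera call takes 0.05 s, during which the arm holds its last target. There are 200 camera calls.

## Working session

There is one attempt and no reset: what is moved stays moved. The work goes in short steps, Python scripts to look and compute and a tool call to move; the robot and the scene stay as the last step left them, time stands still between calls to the robot, and variables do not carry over. Pictures are saved under pics/ and viewed, at most 10 in all, crops included, and the job is handed in when it is done.

Besides the shell and the picture viewer there is one more tool, called after "Request:" as name(argument=value, ...) on one line, values as JSON. jog_arm: Moves the arm, as the interface text tells. Its arguments: {"type":"object","properties":{"motion":{"type":"array","items":{"type":"object","properties":{"offset":{"type":"array","items":{"type":"number"}},"angular":{"type":"array","items":{"type":"number"}}}}},"hand":{"type":"number"},"grip_force":{"type":"number"}},"required":["motion"]}

```bash
ls; mkdir -p pics; python3 - <<'E'
from workcell import r,get_image,camera_info,nets
import cv2,numpy as np
a=get_image("scene");b=get_image("top")
cv2.imwrite("pics/s.png",a);cv2.imwrite("pics/t.png",b)
for c in("scene","top"):
    i=camera_info(c);print(c,np.round(i["camera_matrix"],1).tolist(),np.round(i["T"],3).tolist(),[k for k in i])
    for n in("large_weight","small_weight_1","square_tray","round_tray","stand","flap","flap_edge","marker_a","petri","tape"):
        print(n,[(round(m["p"],2),[int(v) for v in m["box"]]) for m in nets.masks_of(c,n)][:5])
s=r.observe();print(s)
E
```

```text
pics
scene [[488.1, 0.0, 279.2], [0.0, 488.1, 217.4], [0.0, 0.0, 1.0]] [[-0.53, 0.37, -0.763, -0.385], [-0.848, -0.209, 0.488, 0.52], [0.021, 0.905, 0.424, 0.592], [0.0, 0.0, 0.0, 1.0]] ['camera_matrix', 'T']
large_weight [(0.8, [155, 301, 23, 35]), (0.79, [264, 229, 16, 28]), (0.79, [194, 284, 17, 38]), (0.64, [234, 241, 17, 28]), (0.5, [202, 224, 15, 29])]
small_weight_1 [(0.78, [255, 223, 11, 22]), (0.73, [209, 214, 12, 23]), (0.44, [224, 281, 28, 25])]
square_tray []
round_tray [(0.58, [295, 201, 16, 29])]
stand [(0.71, [285, 134, 117, 101])]
flap [(0.82, [288, 131, 37, 44])]
flap_edge [(0.59, [288, 131, 40, 43]), (0.45, [211, 214, 9, 18])]
marker_a []
petri [(0.62, [223, 280, 28, 26])]
tape [(0.63, [267, 258, 29, 31])]
top [[424.7, 0.0, 282.5], [0.0, 424.7, 206.5], [0.0, 0.0, 1.0]] [[-0.016, 0.99, -0.138, 0.372], [-1.0, -0.017, -0.006, -0.03], [-0.008, 0.137, 0.99, 1.134], [0.0, 0.0, 0.0, 1.0]] ['camera_matrix', 'T']
large_weight [(0.64, [243, 215, 16, 14]), (0.61, [279, 211, 13, 16]), (0.56, [152, 267, 19, 12]), (0.52, [227, 169, 17, 18]), (0.52, [183, 261, 14, 16])]
small_weig
[... 450 characters left out ...]
41e+00,  2.58618251e-01,  2.14567909e-02,  1.33372734e+00,
       -3.12583958e-05,  1.41822672e+00]), 'joint_velocities': array([-1.02272618e-03, -1.14354018e-03,  9.58192517e-04, -5.62790200e-05,
        7.66080817e-04,  6.45386567e-04]), 'effort': array([ 9.51944435e-05, -5.55403411e+01,  3.44730234e+01,  1.60138967e-03,
       -1.39199633e-04,  1.66403953e-05]), 'ee_pos': array([ 0.14606033, -0.53021695,  0.23125178]), 'eef_rot': array([-4.65120892e-05,  9.90982473e-01,  1.33991551e-01, -1.47863828e-05]), 'contact_force': array([-0.1535166 ,  0.18804831, -0.4785518 ]), 'wrist_torque': array([ 0.04266059, -0.00431038, -0.01404502]), 'grasp_force': 0.0, 'gripper_width': 0.08555930531672047}
```

```bash
python3 - <<'E'
import cv2
b=cv2.imread("pics/t.png")[110:310,140:480]; cv2.imwrite("pics/t2.png",cv2.resize(b,(800,470),interpolation=cv2.INTER_CUBIC))
a=cv2.imread("pics/s.png")[120:360,120:440]; cv2.imwrite("pics/s2.png",cv2.resize(a,(800,600),interpolation=cv2.INTER_CUBIC))
E
```

```text
(no output)
```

View pics/t2.png

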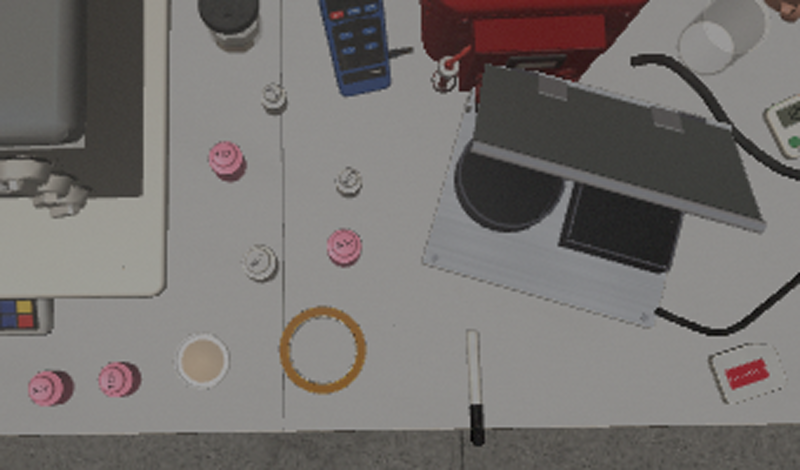

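View pics/s2.png

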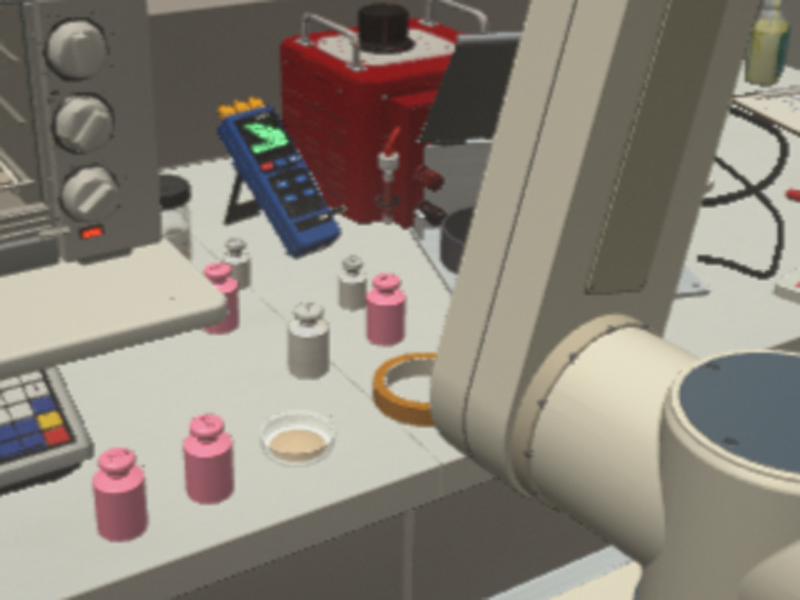

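The top crop shows five large-weight shapes. The grey one is at full-image pixel (251,222). The pink ones at (286,215), (236,178), (190,271) and (160,274) are decoys. The two small grey ones are at (288,187) and (256,151). The stand's base corners are near (320,222) and (417,249), with the round tray on the left and the square tray on the right. I choose the grey ones.

```bash
cat > h.py <<'E'
import numpy as np,cv2
from scipy.optimize import least_squares
from scipy.spatial.transform import Rotation as R
from workcell import r,get_image,camera_info,nets
def proj(ci,P):
    T=np.array(ci["T"]);p=(np.atleast_2d(P)-T[:3,3])@T[:3,:3]
    p=p*[1,-1,-1];u=p@np.array(ci["camera_matrix"]).T
    return u[:,:2]/u[:,2:]
def back(ci,px,z):
    T=np.array(ci["T"]);K=np.array(ci["camera_matrix"])
    d=np.linalg.inv(K)@[px[0],px[1],1];d=T[:3,:3]@(d*[1,-1,-1])
    return T[:3,3]+d*(z-T[2,3])/d[2]
def wcloud(big):
    t=np.linspace(0,2*np.pi,40)
    rs=[(.019,0),(.019,.038),(.011,.066)] if big else [(.0145,0),(.0145,.030),(.008,.052)]
    return np.concatenate([np.c_[a*np.cos(t),a*np.sin(t),0*t+z] for a,z in rs])
def box(ci,P):
    u=proj(ci,P);return np.r_[u.min(0),u.max(0)]
def fitw(obs,big,x0):
    C=wcloud(big)
    f=lambda v:np.concatenate([box(ci,C+[v[0],v[1],0])-[b[0],b[1],b[0]+b[2],b[1]+b[3]] for ci,b in obs])
    s=least_squares(f,x0,loss="soft_l1");return s.x,np.round(f(s.x),1)
E
python3 - <<'E'
from h import *
t=camera_info("top");s=camera_info("scene")
for n,b,a,c in(("L",True,[243,215,16,14],[234,241,17,28]),("s1",False,[281,182,13,10],[255,223,11,22]),("s2",False,[251,147,12,12],[209,214,12,23])):
    x0=back(t,(a[0]+a[2]/2,a[1]+a[3]/2),.03)[:2]
    for o in([(t,a)],[(s,c)],[(t,a),(s,c)]): print(n,*fitw(o,b,x0))
f=lambda u,v:(140+u/2.353,110+v/2.353)
p=back(t,f(423,264),.008);q=back(t,f(652,327),.008);print(p,q,np.linalg.norm(p-q))
d=(p-q)/np.linalg.norm(p-q);X=np.array([d[1],-d[0],0]);o=(p+q)/2+.11*X;o[2]=0
print("yaw",np.arctan2(X[1],X[0]),"origin",o)
for nm,y in(("round",.067),("square",-.067)): print(nm,o+.008*X+y*d, proj(t,o+.008*X+y*d+[0,0,.048]))
for nm,c in(("pink",(286,215)),("pink",(236,178)),("petri",(226,262)),("tape",(277,257)),("marker",(341,274))):print(nm,back(t,c,.03))
b=cv2.imread("pics/t.png")[130:260,310:470];cv2.imwrite("pics/t3.png",cv2.resize(b,(800,650),interpolation=cv2.INTER_CUBIC)[:600])
E
```

```text
L [0.48649563 0.05989728] [ 0.2 -0.9 -0.2  0.9]
L [0.49263351 0.05781622] [ 0.2 -2.  -0.2  1.4]
L [0.48753428 0.06014727] [ 0.1 -1.3 -0.3  0.5  0.4 -0.8 -0.1  2.6]
s1 [ 0.57948998 -0.03764687] [ 1.  -1.3 -1.   1.4]
s1 [ 0.57418345 -0.03751271] [-0.2 -0.1  0.2  0.1]
s1 [ 0.57683332 -0.03835041] [ 1.3 -0.3 -0.7  2.4 -0.4 -0.6 -0.1 -0.4]
s2 [0.67453671 0.04308701] [ 0.3 -0.6 -0.3  0.7]
s2 [0.67535828 0.04223099] [ 0.3  0.8 -0.3 -0.6]
s2 [0.67456756 0.04282462] [ 0.4 -0.7 -0.2  0.7  0.2  0.9 -0.3 -0.5]
[ 0.48448233 -0.12200144  0.008     ] [ 0.40947768 -0.37616738  0.008     ] 0.265001931171954
yaw -0.28695633706706564 origin [ 0.55248208 -0.28021818  0.        ]
round [ 0.57911826 -0.2182221   0.        ] [[357.03784701 183.7722059 ]]
square [ 0.54119166 -0.34674281  0.        ] [[407.40787555 197.36627636]]
pink [ 0.5026427  -0.03240764  0.03      ]
pink [0.60359354 0.09849551 0.03      ]
petri [0.38310882 0.12444062 0.03      ]
tape [ 0.39385001 -0.00734327  0.03      ]
marker [ 0.34795601 -0.17092145  0.03      ]
```

View pics/t3.png

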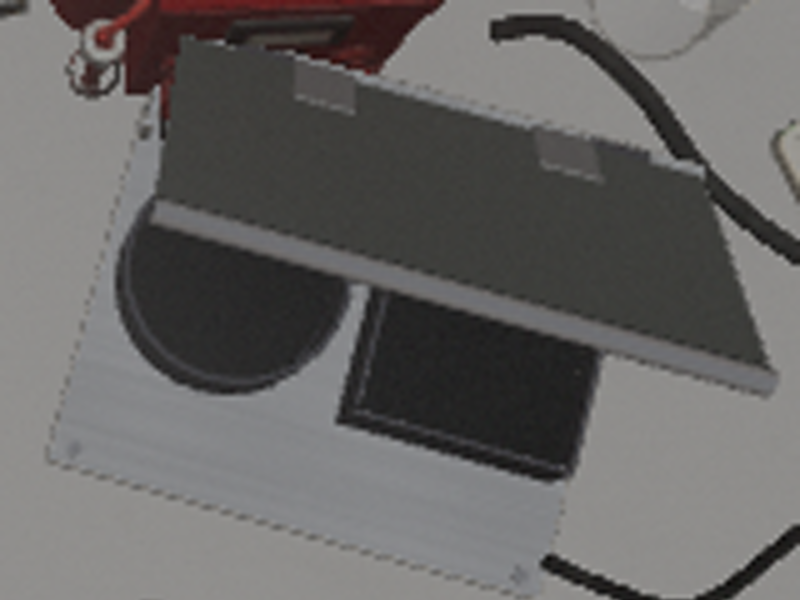

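```bash
python3 - <<'E'
from h import *
t=camera_info("top")
a=np.linspace(0,2*np.pi,200);ring=np.concatenate([np.c_[.008+.06*np.cos(a),.067+.06*np.sin(a),0*a+z] for z in(.008,.048)])
sq=np.array([[.008+i*.056,-.067+j*.059,z] for i in(-1,1) for j in(-1,1) for z in(.008,.048)])
def f(v):
    W=lambda P:R.from_rotvec([0,0,v[2]]).apply(P)+[v[0],v[1],0]
    c=proj(t,W(np.array([[-.11,.135,.008],[-.11,-.135,.008]])));b=proj(t,W(ring));s=proj(t,W(sq))
    return np.r_[c[0]-(319.2,222),(c[1]-(415.6,249.6)),b[:,0].min()-333.3,b[:,1].max()-209,s[:,0].min()-377.2,s[:,1].max()-226.4]
s=least_squares(f,[.55,-.28,-.28],loss="soft_l1",f_scale=.5);print(s.x,np.round(f(s.x),2))
v=s.x
W=lambda P:R.from_rotvec([0,0,v[2]]).apply(P)+[v[0],v[1],0]
print("sq",W([.008,-.067,.008]),"rd",W([.008,.067,.008]))
# flap angle from bar ends: left (152,213) right (775,382) in crop
for th in np.arange(.8,1.1,.05):
    print(round(th,2),(proj(t,W(np.array([[.1-.2*np.cos(th),y,.115+.2*np.sin(th)] for y in(.132,-.132)])))-[310,130])*5)
# goal orientation: tilt 40deg toward heading yaw
def q(yaw,tilt):
    z=np.array([np.sin(tilt)*np.cos(yaw),np.sin(tilt)*np.sin(yaw),-np.cos(tilt)]);y=np.array([np.sin(yaw),-np.cos(yaw),0]);x=np.cross(y,z);return R.from_matrix(np.c_[x,y,z])
o=r.observe();R0=R.from_quat(np.r_[o["eef_rot"][1:],o["eef_rot"][0]])
print(R0.as_matrix().round(3))
for y in(0,v[2],.12):print(y,(R0.inv()*q(y,np.radians(40))).as_rotvec())
E
```

```text
[ 0.55148346 -0.28156917 -0.29560526] [-0.05 -0.2   2.5   0.33 -0.46 -0.13 -0.12  0.02]
sq [ 0.5396181  -0.34799366  0.008     ] rd [ 0.57865483 -0.21980578  0.008     ]
0.8 [[143.68464634 239.12115651]
 [760.10964984 411.00445343]]
0.85 [[150.25639298 219.18307514]
 [770.83884466 391.92699098]]
0.9 [[157.00238288 198.43698908]
 [781.50143741 371.95886411]]
0.95 [[163.89905553 176.9503689 ]
 [792.05368961 351.16312392]]
1.0 [[170.92126939 154.79695129]
 [802.45110955 329.60950204]]
1.05 [[178.04245007 132.05637683]
 [812.64880927 307.37409902]]
1.1 [[185.23476567 108.81373003]
 [822.60188621 284.53897047]]
[[ 0.964  0.266 -0.   ]
 [ 0.266 -0.964  0.   ]
 [-0.    -0.    -1.   ]]
0 [-0.09390622  0.69388377  0.25772682]
-0.29560526132132176 [-0.19700989  0.67924239  0.54101527]
0.12 [-0.05202737  0.69684592  0.14266138]
```

```bash
cat >> h.py <<'E'
ST=np.array([.5515,-.2816,-.2956])
def stand(p): return R.from_rotvec([0,0,ST[2]]).apply(p)+[ST[0],ST[1],0]
def ori(psi,tilt=40):
    t=np.radians(tilt);z=np.array([np.sin(t)*np.cos(psi),np.sin(t)*np.sin(psi),-np.cos(t)])
    y=np.array([-np.sin(psi),np.cos(psi),0]);return R.from_matrix(np.c_[np.cross(y,z),y,z])
def tcp(xy,z,psi,tilt=40,back=0,g=.019):
    """TCP so that the grasp point is above xy with TCP height z; retracted by back"""
    O=ori(psi,tilt);zt=O.as_matrix()[:,2]
    p=np.array([xy[0],xy[1],0])+[zt[0]*g,zt[1]*g,z];return p-back*zt,O
def cur():
    o=r.observe();q=o["eef_rot"];return np.array(o["ee_pos"]),R.from_quat(np.r_[q[1:],q[0]]),o
def rel(p,O,p0=None,R0=None):
    if p0 is None:p0,R0,_=cur()
    print("offset",np.round(R0.inv().apply(np.array(p)-p0),4).tolist(),"angular",np.round((R0.inv()*O).as_rotvec(),4).tolist())
E
python3 - <<'E'
from h import *
L=(.4875,.0601)
p,O=tcp(L,.014,-.296,back=.13);print(p)
rel([.36,-.25,.30],ori(-.9,5)); rel([.37,-.1,.3],ori(-.45,30));rel(p,O)
E
```

```text
[0.4192535  0.08091238 0.11358578]
offset [0.2807, -0.2133, -0.0687] angular [-0.0862, -0.057, -1.9714]
offset [0.3301, -0.3553, -0.0687] angular [-0.6308, -0.2371, -2.3538]
offset [0.4257, -0.5166, 0.1177] angular [-0.889, -0.258, -2.4422]
```

Request:
jog_arm(motion=[{"offset":[0.28,-0.213,-0.069],"angular":[-0.086,-0.057,-1.971]},{"offset":[0.28,-0.213,-0.069],"angular":[-0.086,-0.057,-1.971]},{"offset":[0.28,-0.213,-0.069],"angular":[-0.086,-0.057,-1.971]},{"offset":[0.28,-0.213,-0.069],"angular":[-0.086,-0.057,-1.971]},{"offset":[0.28,-0.213,-0.069],"angular":[-0.086,-0.057,-1.971]},{"offset":[0.28,-0.213,-0.069],"angular":[-0.086,-0.057,-1.971]},{"offset":[0.28,-0.213,-0.069],"angular":[-0.086,-0.057,-1.971]},{"offset":[0.28,-0.213,-0.069],"angular":[-0.086,-0.057,-1.971]}], hand=0.4, grip_force=40)

```text
time: 1.9
ee_pos: [0.3616, -0.247, 0.3018]
eef_rot: [0.028, 0.739, 0.673, -0.012]
contact_force: [0.1, -0.4, -0.2]
gripper_width: 0.0594
grasp_force: 0.0
```

```bash
python3 - <<'E'
from h import *
p,O=tcp((.4875,.0601),.014,-.296,back=.13)
print(cur()[2]["q"].round(2))
rel([.37,-.1,.3],ori(-.45,30));rel(p+[0,0,.09],O)
E
```

```text
[-0.77  0.02 -0.09  1.41 -0.03  0.89]
offset [0.147, -0.0052, -0.0066] angular [-0.3282, -0.3939, -1.1769]
offset [0.3368, 0.0249, 0.0802] angular [-0.4906, -0.5213, -1.2961]
```

Request:
jog_arm(motion=[{"offset":[0.147,-0.005,-0.007],"angular":[-0.328,-0.394,-1.177]},{"offset":[0.147,-0.005,-0.007],"angular":[-0.328,-0.394,-1.177]},{"offset":[0.147,-0.005,-0.007],"angular":[-0.328,-0.394,-1.177]},{"offset":[0.337,0.025,0.08],"angular":[-0.491,-0.521,-1.296]},{"offset":[0.337,0.025,0.08],"angular":[-0.491,-0.521,-1.296]},{"offset":[0.337,0.025,0.08],"angular":[-0.491,-0.521,-1.296]},{"offset":[0.337,0.025,0.08],"angular":[-0.491,-0.521,-1.296]},{"offset":[0.337,0.025,0.08],"angular":[-0.491,-0.521,-1.296]}])

```text
time: 2.7
ee_pos: [0.4199, 0.0811, 0.2006]
eef_rot: [0.282, 0.268, 0.92, -0.046]
contact_force: [-0.2, -0.6, -0.1]
gripper_width: 0.06
grasp_force: 0.0
```

```bash
python3 - <<'E'
from h import *
p,O=tcp((.4875,.0601),.014,-.296,back=.13)
print(cur()[2]["q"].round(2))
rel(p+[0,0,.03],O)
E
```

```text
[ 0.23 -0.19 -0.68  0.6  -0.35  0.72]
offset [0.0314, -0.0042, 0.0474] angular [-0.0974, -0.113, -0.2419]
```

Request:
jog_arm(motion=[{"offset":[0.031,-0.004,0.047],"angular":[-0.097,-0.113,-0.242]},{"offset":[0.031,-0.004,0.047],"angular":[-0.097,-0.113,-0.242]},{"offset":[0.031,-0.004,0.047],"angular":[-0.097,-0.113,-0.242]}])

```text
time: 3.0
ee_pos: [0.4159, 0.0767, 0.142]
eef_rot: [0.335, 0.142, 0.93, -0.053]
contact_force: [0.7, 0.4, -0.6]
gripper_width: 0.06
grasp_force: 0.0
```

```bash
python3 - <<'E'
from h import *
ci=camera_info("wrist");a=get_image("wrist");cv2.imwrite("pics/w1.png",a)
print(cur()[0],np.round(ci["T"],3).tolist())
print([(round(m["p"],2),[int(v) for v in m["box"]]) for m in nets.masks_of("wrist","large_weight")])
print(box(ci,wcloud(True)+[.4875,.0601,0]))
for m in nets.masks_of("wrist","large_weight"):
    b=m["box"]; x,e=fitw([(ci,b)],True,[.4875,.06]);print(b,x,e)
for m in nets.masks_of("wrist","small_weight_1"):
    b=m["box"]; x,e=fitw([(ci,b)],False,[.57,.0]);print("s",b,x,e)
p,O=tcp((.4875,.0601),.014,-.296,back=.0);rel(p,O)
E
```

```text
[0.41814712 0.0767529  0.14467403] [[0.299, -0.524, -0.798, 0.274], [0.954, 0.162, 0.251, 0.12], [-0.002, -0.836, 0.548, 0.205], [0.0, 0.0, 0.0, 1.0]]
[(0.96, [328, 206, 34, 55]), (0.73, [188, 180, 39, 64]), (0.61, [483, 0, 76, 34]), (0.46, [223, 220, 23, 39])]
[267.5485398  147.72053709 308.40218191 223.79331928]
[328.0, 206.5, 34.8, 55.9] [0.60170769 0.10032817] [-0.  -1.  -0.   3.5]
[188.0, 180.8, 39.7, 64.4] [ 0.50785365 -0.03660506] [-0.1 -0.8  0.1  2.1]
[483.5, 0.4, 76.5, 34.9] [0.40875267 0.21987778] [-27.9  -0.6   1.2  77.3]
[223.0, 220.4, 23.6, 39.6] [ 0.59246236 -0.04138827] [-2.3 -0.7  5.2 16.1]
s [299.6, 243.2, 23.0, 39.0] [0.6835933  0.03964111] [ 1.5  0.1 -1.3 -0.2]
offset [0.0256, 0.0033, 0.1543] angular [-0.0059, 0.0018, -0.0141]
```

View pics/w1.png

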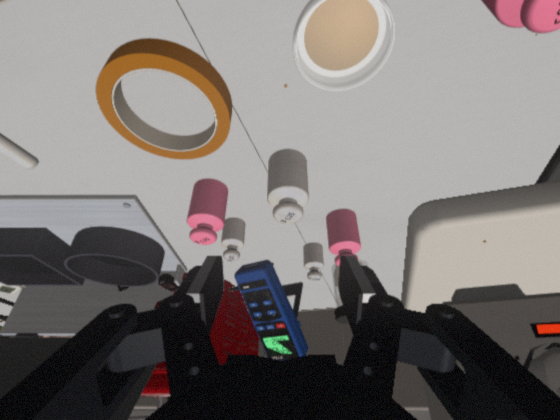

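The wrist view shows the grey large weight at (288,187), matching the predicted box to about 2 px. The pinks are at (208,210) and (343,235), and the small grey ones are at (233,240) and (313,260).

Request:
jog_arm(motion=[{"offset":[0.026,0.003,0.04],"angular":[-0.006,0.002,-0.014]},{"offset":[0.026,0.003,0.08],"angular":[-0.006,0.002,-0.014]},{"offset":[0.026,0.003,0.115],"angular":[-0.006,0.002,-0.014]},{"offset":[0.026,0.003,0.14],"angular":[-0.006,0.002,-0.014]},{"offset":[0.0256,0.0033,0.154],"angular":[-0.006,0.002,-0.014]},{"offset":[0.0256,0.0033,0.154],"angular":[-0.006,0.002,-0.014]},{"offset":[0.0256,0.0033,0.154],"angular":[-0.006,0.002,-0.014]}])

```text
time: 3.9
ee_pos: [0.5071, 0.0604, 0.0192]
eef_rot: [0.331, 0.139, 0.932, -0.053]
contact_force: [-0.1, -0.1, -0.4]
gripper_width: 0.0597
grasp_force: 0.0
```

Request:
jog_arm(motion=[{"offset":[0,0,0]},{"offset":[0,0,0]},{"offset":[0,0,0]},{"offset":[0,0,0]},{"offset":[0,0,0]},{"offset":[0,0,0]}], hand=-1)

```text
$.motion[0]: bad value
```

```bash
python3 - <<'E'
from h import *
p0,R0,o=cur();print(p0,o["gripper_width"],o["grasp_force"],o["contact_force"])
p,O=tcp((.4875,.0601),.014,-.296);print(p)
# waypoints: lift, over to in front of square tray
c=stand([.008,-.067,.008])
rel(p0+[0,0,.13],O)
p,O=tcp(c[:2],0,ST[2],back=.16);p[2]=p[2]+p0[2]+.05;print(p);rel(p,O)
E
```

```text
[0.50714841 0.0604233  0.01915774] 0.059737311356528544 0.0 [-0.05680316 -0.08626673 -0.37561516]
[0.49918183 0.05653752 0.014     ]
offset [-0.0822, -0.0009, -0.1007] angular [-0.0067, -0.0136, 0.0026]
[ 0.45293292 -0.32162189  0.19172485]
offset [-0.1543, -0.3823, -0.0934] angular [-0.007, -0.0136, 0.0023]
```

```bash
python3 - <<'E'
from h import *
p,O=tcp((.4875,.0601),.014,-.296);rel(p,O)
E
```

```text
offset [0.0083, -0.006, -0.0001] angular [-0.0067, -0.0136, 0.0026]
```

Request:
jog_arm(motion=[{"offset":[0.008,-0.006,0],"angular":[-0.007,-0.014,0.003]},{"offset":[0.008,-0.006,0],"angular":[-0.007,-0.014,0.003]},{"offset":[0.008,-0.006,0],"angular":[-0.007,-0.014,0.003]}])

```text
time: 4.2
ee_pos: [0.507, 0.0606, 0.0211]
eef_rot: [0.334, 0.139, 0.931, -0.052]
contact_force: [-0.1, 0.4, -0.2]
gripper_width: 0.0597
grasp_force: 0.0
```

Request:
jog_arm(motion=[{"offset":[0,0,0],"angular":[0,0,0]},{"offset":[0,0,0],"angular":[0,0,0]},{"offset":[0,0,0],"angular":[0,0,0]},{"offset":[0,0,0],"angular":[0,0,0]},{"offset":[0,0,0],"angular":[0,0,0]},{"offset":[0,0,0],"angular":[0,0,0]}], hand=-1)

```text
time: 4.8
ee_pos: [0.507, 0.06, 0.0208]
eef_rot: [0.334, 0.139, 0.931, -0.053]
contact_force: [-5.0, -1.7, 9.0]
gripper_width: 0.0362
grasp_force: 39.0
```

```bash
python3 - <<'E'
from h import *
p0,R0,o=cur();print(p0,o["gripper_width"],o["grasp_force"],o["contact_force"])
p,O=tcp((.4875,.0601),.014,-.296);print(p)
c=stand([.008,-.067,.008]);O=ori(ST[2])
rel(p0+[0,0,.02],R0);rel(p0+[0,0,.13],R0)
p,O=tcp(c[:2],0,ST[2],back=.16);p[2]=p[2]+p0[2]+.05;print(p);rel(p,O)
E
```

```text
[0.50703331 0.06004277 0.02082201] 0.03616577119790278 39.022412358317524 [-5.04645689 -1.72072883  8.95611679]
[0.49918183 0.05653752 0.014     ]
offset [-0.0127, -0.0001, -0.0154] angular [0.0, 0.0, 0.0]
offset [-0.0827, -0.0007, -0.1003] angular [0.0, 0.0, 0.0]
[ 0.45293292 -0.32162189  0.19338912]
offset [-0.1553, -0.3816, -0.0932] angular [-0.0058, -0.0088, 0.0009]
```

```bash
python3 - <<'E'
from h import *
p0,R0,o=cur();print(o["q"].round(3),p0,R0.as_matrix().round(3))
a=get_image("wrist");ci=camera_info("wrist");cv2.imwrite("pics/w2.png",a);print(box(ci,wcloud(True)+[.4875,.0601,0]),np.round(ci["T"],3).tolist())
E
```

```text
[ 0.098  0.214 -1.041 -0.333 -0.252  0.31 ] [0.50703331 0.06004277 0.02082201] [[-0.738  0.294  0.607]
 [ 0.224  0.956 -0.191]
 [-0.636 -0.005 -0.772]]
[227.38729954 191.41890983 312.34280352 356.79783613] [[0.294, -0.528, -0.797, 0.365], [0.956, 0.159, 0.248, 0.103], [-0.004, -0.834, 0.551, 0.084], [0.0, 0.0, 0.0, 1.0]]
```

View pics/w2.png

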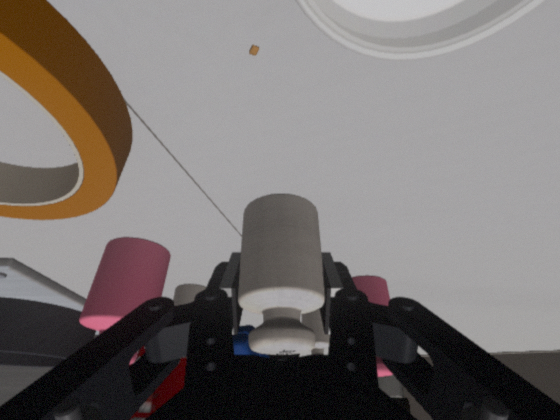

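The image shows the pads on the upper half of the large weight's body at (280,280). Joint 3 is at its limit of -1.04, so I regrip with less tilt (30°), which reaches lower.

```bash
python3 - <<'E'
from h import *
p,O=tcp((.4875,.0601),.013,-.296,30);print(p);rel(p,O)
E
```

```text
[0.49658685 0.05732888 0.013     ]
offset [0.0121, -0.0057, 0.0002] angular [-0.0056, 0.1657, 0.0007]
```

Request:
jog_arm(motion=[{"offset":[0,0,0],"angular":[0,0,0]},{"offset":[0,0,0],"angular":[0,0,0]},{"offset":[0,0,0],"angular":[0,0,0]}], hand=0.4)

```text
time: 5.15
ee_pos: [0.5069, 0.0605, 0.0201]
eef_rot: [0.333, 0.139, 0.931, -0.052]
contact_force: [0.1, 0.6, -0.3]
gripper_width: 0.0597
grasp_force: 0.0
```

Request:
jog_arm(motion=[{"offset":[0.012,0,0],"angular":[0,0.166,0]},{"offset":[0.012,0,0],"angular":[0,0.166,0]},{"offset":[0.012,0,0],"angular":[0,0.166,0]},{"offset":[0.012,0,0],"angular":[0,0.166,0]}])

```text
time: 5.55
ee_pos: [0.4982, 0.0629, 0.0125]
eef_rot: [0.255, 0.143, 0.955, -0.041]
contact_force: [-0.8, 1.1, 0.8]
gripper_width: 0.0594
grasp_force: 0.0
```

```bash
python3 - <<'E'
from h import *
p0,R0,o=cur();print(o["q"].round(3),p0,o["contact_force"])
p,O=tcp((.4875,.0601),.013,-.296,30);print(p);rel(p,O)
E
```

```text
[ 0.066  0.193 -0.918 -0.033 -0.183  0.316] [0.49816287 0.06292835 0.01253982] [-0.75644465  1.0565178   0.82507328]
[0.49658685 0.05732888 0.013     ]
offset [-0.0003, -0.0058, -0.0003] angular [-0.0051, -0.0003, 0.0006]
```

Request:
jog_arm(motion=[{"offset":[0,0,0],"angular":[0,0,0]},{"offset":[0,0,0],"angular":[0,0,0]},{"offset":[0,0,0],"angular":[0,0,0]},{"offset":[0,0,0],"angular":[0,0,0]},{"offset":[0,0,0],"angular":[0,0,0]}], hand=-1, grip_force=50)

```text
time: 6.05
ee_pos: [0.4974, 0.063, 0.0122]
eef_rot: [0.254, 0.143, 0.956, -0.041]
contact_force: [-4.1, -0.9, 2.5]
gripper_width: 0.0364
grasp_force: 49.5
```

```bash
python3 - <<'E'
from h import *
p0,R0,o=cur();print(p0,o["gripper_width"],o["grasp_force"],o["contact_force"])
c=stand([-.010,-.067,.008])
rel(p0+[0,0,.01],R0);rel(p0+[0,0,.14],R0)
zt=R0.as_matrix()[:,2]
# weight centre = TCP pos - horizontal offset of grasp (19 mm)
off=np.array([zt[0],zt[1],0])*.019
tgt=np.array([c[0],c[1],0])+off
a=tgt.copy();a[2]=p0[2]+.06;print(a,tgt)
hi=a-.13*zt;print(hi);rel(hi,ori(ST[2],30));rel(a,ori(ST[2],30))
E
```

```text
[0.49737705 0.06304311 0.01218064] 0.03644649753554962 49.47677898744587 [-4.10474195 -0.87290236  2.46315017]
offset [-0.005, -0.0001, -0.0087] angular [0.0, 0.0, 0.0]
offset [-0.0697, -0.0007, -0.1214] angular [0.0, 0.0, 0.0]
[ 0.53143179 -0.34563732  0.07218064] [ 0.53143179 -0.34563732  0.        ]
[ 0.46974273 -0.32609344  0.18493035]
offset [-0.1611, -0.381, -0.1044] angular [-0.0056, -0.0026, 0.0007]
offset [-0.1611, -0.381, 0.0256] angular [-0.0056, -0.0026, 0.0007]
```

Request:
jog_arm(motion=[{"offset":[-0.005,0,-0.009],"angular":[0,0,0]},{"offset":[-0.02,0,-0.035],"angular":[0,0,0]},{"offset":[-0.04,0,-0.07],"angular":[0,0,0]},{"offset":[-0.06,0,-0.105],"angular":[0,0,0]},{"offset":[-0.07,-0.02,-0.121],"angular":[0,0,0]},{"offset":[-0.085,-0.055,-0.118],"angular":[0,0,0]},{"offset":[-0.1,-0.1,-0.115],"angular":[0,0,0]},{"offset":[-0.115,-0.145,-0.112],"angular":[0,0,0]}])

```text
time: 6.85
ee_pos: [0.497, -0.0885, 0.1674]
eef_rot: [0.255, 0.142, 0.956, -0.04]
contact_force: [2.3, 0.2, -5.7]
gripper_width: 0.0366
grasp_force: 51.5
```

Request:
jog_arm(motion=[{"offset":[-0.01,-0.045,0.002],"angular":[0,0,0]},{"offset":[-0.02,-0.09,0.004],"angular":[0,0,0]},{"offset":[-0.03,-0.135,0.005],"angular":[0,0,0]},{"offset":[-0.04,-0.18,0.007],"angular":[0,0,0]},{"offset":[-0.045,-0.215,0.008],"angular":[0,0,0]},{"offset":[-0.046,-0.236,0.008],"angular":[0,0,0]},{"offset":[-0.046,-0.236,0.008],"angular":[0,0,0]},{"offset":[-0.046,-0.236,0.008],"angular":[0,0,0]}])

```text
time: 7.65
ee_pos: [0.4697, -0.326, 0.1835]
eef_rot: [0.254, 0.144, 0.956, -0.04]
contact_force: [0.2, 0.5, -5.4]
gripper_width: 0.0361
grasp_force: 51.7
```

```bash
python3 - <<'E'
from h import *
p0,R0,o=cur();print(o["q"].round(2),o["gripper_width"],o["grasp_force"],o["contact_force"])
zt=R0.as_matrix()[:,2];off=np.array([zt[0],zt[1],0])*.019
c=stand([-.010,-.067,.008]);a=np.array([c[0],c[1],.0722])+off;print(a);rel(a,ori(ST[2],30));rel(a-[0,0,.02],ori(ST[2],30))
ci=camera_info("wrist");im=get_image("wrist");cv2.imwrite("pics/w3.png",im)
for y in(.067,-.067):
  print(proj(ci,np.array([stand([.008-.056,-.067,.048]),stand([.008-.056,-.067+.059,.048]),stand([.008-.056,-.067-.059,.048]),stand([.008-.06,.067,.048])])).round(0).tolist())
E
```

```text
[-0.9   0.04 -0.5   0.59  0.28 -0.54] 0.03606595560050148 51.694725009729154 [ 0.17726676  0.52904541 -5.36672767]
[ 0.53141818 -0.34561361  0.0722    ]
offset [-0.0009, -0.0002, 0.1288] angular [-0.0046, -0.0038, -0.0014]
offset [0.009, -0.0001, 0.1461] angular [-0.0046, -0.0038, -0.0014]
[[282.0, 146.0], [348.0, 146.0], [215.0, 146.0], [434.0, 142.0]]
[[282.0, 146.0], [348.0, 146.0], [215.0, 146.0], [434.0, 142.0]]
```

View pics/w3.png

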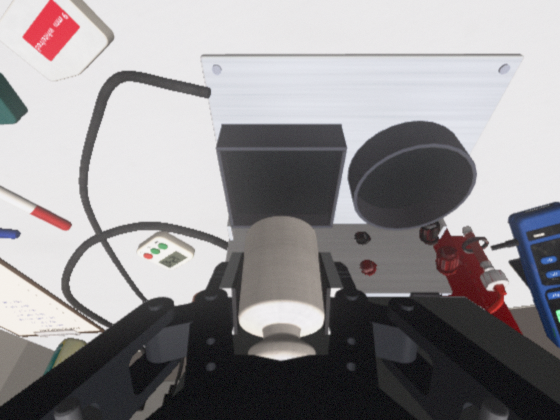

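The view shows the square tray's front rim from (219,149) to (346,151), within about 4 px of prediction. The large weight hangs upright at (280,280). I descend along the tool axis, then straight down.

Request:
jog_arm(motion=[{"offset":[-0.001,0,0.045],"angular":[-0.005,-0.004,-0.001]},{"offset":[-0.001,0,0.09],"angular":[-0.005,-0.004,-0.001]},{"offset":[-0.001,0,0.12],"angular":[-0.005,-0.004,-0.001]},{"offset":[-0.001,0,0.129],"angular":[-0.005,-0.004,-0.001]},{"offset":[0.004,0,0.138],"angular":[-0.005,-0.004,-0.001]},{"offset":[0.0085,0,0.1453],"angular":[-0.005,-0.004,-0.001]},{"offset":[0.0085,0,0.1453],"angular":[-0.005,-0.004,-0.001]},{"offset":[0.0085,0,0.1453],"angular":[-0.005,-0.004,-0.001]}])

```text
time: 8.5
ee_pos: [0.5322, -0.346, 0.0555]
eef_rot: [0.257, 0.142, 0.955, -0.039]
contact_force: [0.4, -0.1, -4.5]
gripper_width: 0.036
grasp_force: 51.8
```

Request:
jog_arm(motion=[{"offset":[0.0005,0,0.0009],"angular":[0,0,0]},{"offset":[0.001,0,0.0017],"angular":[0,0,0]},{"offset":[0.0015,0,0.0026],"angular":[0,0,0]},{"offset":[0.0015,0,0.0026],"angular":[0,0,0]}])

```text
time: 8.9
ee_pos: [0.5323, -0.3459, 0.0516]
eef_rot: [0.257, 0.142, 0.955, -0.039]
contact_force: [-0.2, 0.8, -4.7]
gripper_width: 0.0363
grasp_force: 51.8
```

Request:
jog_arm(motion=[{"offset":[0.0005,0,0.0009],"angular":[0,0,0]},{"offset":[0.001,0,0.0017],"angular":[0,0,0]},{"offset":[0.0015,0,0.0026],"angular":[0,0,0]},{"offset":[0.0015,0,0.0026],"angular":[0,0,0]}])

```text
time: 9.3
ee_pos: [0.5323, -0.3458, 0.0483]
eef_rot: [0.257, 0.142, 0.955, -0.038]
contact_force: [-0.1, 0.0, -4.8]
gripper_width: 0.0363
grasp_force: 51.8
```

Request:
jog_arm(motion=[{"offset":[0.0005,0,0.0009],"angular":[0,0,0]},{"offset":[0.001,0,0.0017],"angular":[0,0,0]},{"offset":[0.0015,0,0.0026],"angular":[0,0,0]},{"offset":[0.0015,0,0.0026],"angular":[0,0,0]}])

```text
time: 9.7
ee_pos: [0.5323, -0.3458, 0.0453]
eef_rot: [0.257, 0.142, 0.955, -0.038]
contact_force: [-0.3, -0.2, -4.5]
gripper_width: 0.0368
grasp_force: 51.8
```

Request:
jog_arm(motion=[{"offset":[0.0005,0,0.0009],"angular":[0,0,0]},{"offset":[0.001,0,0.0017],"angular":[0,0,0]},{"offset":[0.0015,0,0.0026],"angular":[0,0,0]},{"offset":[0.0015,0,0.0026],"angular":[0,0,0]}])

```text
time: 10.1
ee_pos: [0.5323, -0.3458, 0.0424]
eef_rot: [0.257, 0.142, 0.955, -0.038]
contact_force: [0.3, 0.1, -3.1]
gripper_width: 0.0362
grasp_force: 51.8
```

Request:
jog_arm(motion=[{"offset":[0.0005,0,0.0009],"angular":[0,0,0]},{"offset":[0.0005,0,0.0009],"angular":[0,0,0]},{"offset":[0.0005,0,0.0009],"angular":[0,0,0]}])

```text
time: 10.4
ee_pos: [0.5325, -0.3459, 0.0417]
eef_rot: [0.257, 0.142, 0.955, -0.039]
contact_force: [-0.5, 1.2, -4.4]
gripper_width: 0.0366
grasp_force: 52.0
```

Noise; continue.

Request:
jog_arm(motion=[{"offset":[0.0005,0,0.0009],"angular":[0,0,0]},{"offset":[0.001,0,0.0017],"angular":[0,0,0]},{"offset":[0.0012,0,0.0021],"angular":[0,0,0]},{"offset":[0.0012,0,0.0021],"angular":[0,0,0]}])

```text
time: 10.8
ee_pos: [0.5326, -0.3459, 0.0396]
eef_rot: [0.257, 0.141, 0.955, -0.039]
contact_force: [-3.5, 2.1, 5.7]
gripper_width: 0.0364
grasp_force: 52.9
```

Request:
jog_arm(motion=[{"offset":[-0.0009,0,-0.0016],"angular":[0,0,0]},{"offset":[-0.0009,0,-0.0016],"angular":[0,0,0]},{"offset":[-0.0009,0,-0.0016],"angular":[0,0,0]}])

```text
time: 11.1
ee_pos: [0.5325, -0.3459, 0.0409]
eef_rot: [0.257, 0.142, 0.955, -0.039]
contact_force: [0.5, 0.3, -0.9]
gripper_width: 0.0362
grasp_force: 52.1
```

Request:
jog_arm(motion=[{"offset":[0,0,0],"angular":[0,0,0]},{"offset":[0,0,0],"angular":[0,0,0]},{"offset":[0,0,0],"angular":[0,0,0]},{"offset":[0,0,0],"angular":[0,0,0]}], hand=0.3)

```text
time: 11.5
ee_pos: [0.5324, -0.3459, 0.041]
eef_rot: [0.257, 0.142, 0.955, -0.039]
contact_force: [-1.0, 0.3, 0.2]
gripper_width: 0.0553
grasp_force: 0.0
```

Request:
jog_arm(motion=[{"offset":[0,0,-0.02],"angular":[0,0,0]},{"offset":[0,0,-0.05],"angular":[0,0,0]},{"offset":[0,0,-0.09],"angular":[0,0,0]},{"offset":[0,0,-0.13],"angular":[0,0,0]},{"offset":[0,0,-0.16],"angular":[0,0,0]},{"offset":[0,0,-0.16],"angular":[0,0,0]}])

```text
time: 12.1
ee_pos: [0.4555, -0.3233, 0.1836]
eef_rot: [0.259, 0.141, 0.955, -0.041]
contact_force: [-0.5, 0.8, -0.0]
gripper_width: 0.0554
grasp_force: 0.0
```

```bash
python3 - <<'E'
from h import *
p0,R0,o=cur()
ci=camera_info("wrist");im=get_image("wrist");cv2.imwrite("pics/w4.png",im)
print([(round(m["p"],2),[int(v) for v in m["box"]]) for m in nets.masks_of("wrist","large_weight")])
print(box(ci,wcloud(True)+[*stand([-.010,-.067,0])[:2],.03]))
s1=(.5768,-.0384);s2=(.6748,.0428)
# s1 first: heading -1.25
p,O=tcp(s1,.0105,-1.25,30,back=.13);print(p);rel(p+[0,0,.04],O)
p,O=tcp(s2,.0105,.4,30,back=.13);print(p);rel(p+[0,0,.04],O)
E
```

```text
[(0.69, [264, 165, 37, 66])]
[263.41703882 161.63588341 302.64789693 231.4847089 ]
[0.55929961 0.01426865 0.1230833 ]
offset [0.007, 0.3526, 0.0146] angular [0.4774, 0.0043, 0.827]
[0.62368111 0.02118728 0.1230833 ]
offset [-0.0445, 0.378, 0.0446] angular [-0.3503, 0.0028, -0.6004]
```

View pics/w4.png

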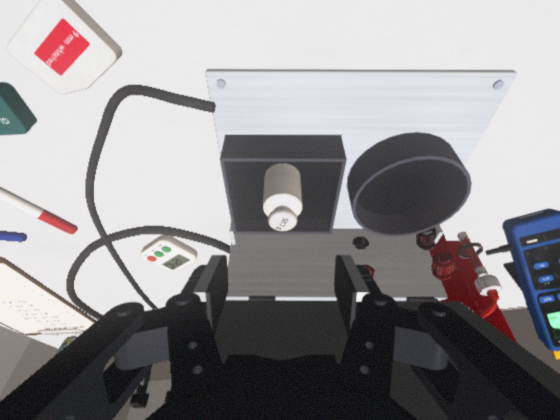

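The large weight stands upright in the square tray at (282,195), as predicted. Next is small_weight_1, going via a waypoint in front of the stand.

```bash
python3 - <<'E'
from h import *
rel([.43,-.15,.2],ori(-.7,30));p,O=tcp((.5768,-.0384),.0105,-1.25,30,back=.15);rel(p+[0,0,.03],O)
E
```

```text
offset [0.0543, 0.1578, -0.0551] angular [0.2014, 0.004, 0.3513]
offset [0.0083, 0.3608, 0.0054] angular [0.4774, 0.0043, 0.827]
```

Request:
jog_arm(motion=[{"offset":[0.015,0.04,-0.015],"angular":[0.05,0,0.09]},{"offset":[0.03,0.085,-0.03],"angular":[0.11,0,0.19]},{"offset":[0.045,0.13,-0.045],"angular":[0.17,0,0.29]},{"offset":[0.054,0.158,-0.055],"angular":[0.2,0.004,0.351]},{"offset":[0.05,0.2,-0.045],"angular":[0.26,0.004,0.45]},{"offset":[0.04,0.245,-0.03],"angular":[0.33,0.004,0.57]},{"offset":[0.025,0.29,-0.015],"angular":[0.4,0.004,0.69]},{"offset":[0.012,0.335,0],"angular":[0.46,0.004,0.79]}])

```text
time: 13.0
ee_pos: [0.5157, -0.032, 0.1775]
eef_rot: [0.215, 0.519, 0.815, -0.139]
contact_force: [0.3, -0.4, 0.6]
gripper_width: 0.0557
grasp_force: 0.0
```

Request:
jog_arm(motion=[{"offset":[0,0,0],"angular":[0,0,0]},{"offset":[0,0,0],"angular":[0,0,0]}], hand=0.1)

```text
time: 13.2
ee_pos: [0.5157, -0.0327, 0.176]
eef_rot: [0.213, 0.516, 0.818, -0.139]
contact_force: [-0.1, 0.5, 0.5]
gripper_width: 0.0469
grasp_force: 0.0
```

```bash
python3 - <<'E'
from h import *
p0,R0,o=cur();print(o["q"].round(2),o["joint_velocities"].round(2))
ci=camera_info("wrist");im=get_image("wrist");cv2.imwrite("pics/w5.png",im)
print(box(ci,wcloud(False)+[.5768,-.0384,0]))
for m in nets.masks_of("wrist","small_weight_1"):
    b=m["box"];print(round(m["p"],2),np.round(b),*fitw([(ci,b)],False,[.5768,-.0384]))
print([np.round(m["box"]) for m in nets.masks_of("wrist","large_weight")])
for bk in(0.06,0):
  p,O=tcp((.5768,-.0384),.0105,-1.25,30,back=bk);rel(p,O)
E
```

```text
[ 0.03  0.13 -0.39  0.83 -0.47  1.11] [-0.04 -0.06 -0.03 -0.    0.   -0.03]
[320.36795432 122.01804089 354.05553063 173.83687256]
0.87 [322. 128.  31.  50.] [ 0.58055779 -0.0425969 ] [-1.1 -0.6  0.9  0.9]
0.82 [456.  93.  59.  54.] [0.67948564 0.04257029] [ 1.6  0.  -1.  -0.2]
[array([442.,   0.,  96.,  56.]), array([244.,  84.,  46.,  71.])]
offset [0.0488, 0.0578, 0.1053] angular [0.0553, -0.0067, 0.1048]
offset [0.0486, 0.0545, 0.1652] angular [0.0553, -0.0067, 0.1048]
```

View pics/w5.png

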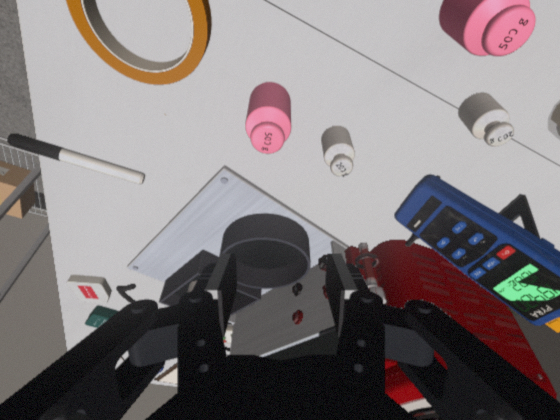

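The view shows small_weight_1 at (338,152), pink next to it at (268,118), and small_weight_2 at (487,120). The refined s1 position is (0.5795, -0.0405).

```bash
python3 - <<'E'
from h import *
for bk in(0.06,0):
  p,O=tcp((.5795,-.0405),.0105,-1.25,30,back=bk);rel(p,O)
E
```

```text
offset [0.0461, 0.0594, 0.1068] angular [0.0553, -0.0067, 0.1048]
offset [0.0459, 0.056, 0.1667] angular [0.0553, -0.0067, 0.1048]
```

Request:
jog_arm(motion=[{"offset":[0.02,0.025,0.03],"angular":[0.055,-0.007,0.105]},{"offset":[0.046,0.059,0.06],"angular":[0.055,-0.007,0.105]},{"offset":[0.046,0.0594,0.1],"angular":[0.055,-0.007,0.105]},{"offset":[0.046,0.0594,0.107],"angular":[0.055,-0.007,0.105]},{"offset":[0.046,0.0594,0.107],"angular":[0.055,-0.007,0.105]},{"offset":[0.046,0.0594,0.107],"angular":[0.055,-0.007,0.105]}])

```text
time: 13.95
ee_pos: [0.574, -0.0214, 0.0648]
eef_rot: [0.211, 0.566, 0.783, -0.151]
contact_force: [-0.3, 0.1, 0.7]
gripper_width: 0.0469
grasp_force: 0.0
```

```bash
python3 - <<'E'
from h import *
p,O=tcp((.5795,-.0405),.0105,-1.25,30);rel(p,O)
ci=camera_info("wrist");im=get_image("wrist");m=nets.masks_of("wrist","small_weight_1")
for k in m:print(np.round(k["box"]),*fitw([(ci,k["box"])],False,[.5795,-.0405]))
E
```

```text
offset [0.0018, -0.001, 0.0617] angular [0.0021, 0.0011, -0.003]
[447. 128.  95.  95.] [0.67830375 0.04213542] [ 2.3  0.5 -1.  -1.2]
[259. 190.  40.  82.] [ 0.57918791 -0.04190216] [-1.7  0.2  1.7 -0. ]
```

Consistent. Descend and grip.

Request:
jog_arm(motion=[{"offset":[0.001,-0.001,0.025],"angular":[0,0,0]},{"offset":[0.002,-0.001,0.045],"angular":[0,0,0]},{"offset":[0.002,-0.001,0.058],"angular":[0,0,0]},{"offset":[0.002,-0.001,0.0617],"angular":[0,0,0]},{"offset":[0.002,-0.001,0.0617],"angular":[0,0,0]}])

```text
time: 14.55
ee_pos: [0.5829, -0.0486, 0.0095]
eef_rot: [0.211, 0.566, 0.783, -0.151]
contact_force: [2.5, 0.8, 0.1]
gripper_width: 0.0467
grasp_force: 0.0
```

Request:
jog_arm(motion=[{"offset":[0,0,0],"angular":[0,0,0]},{"offset":[0,0,0],"angular":[0,0,0]},{"offset":[0,0,0],"angular":[0,0,0]},{"offset":[0,0,0],"angular":[0,0,0]},{"offset":[0,0,0],"angular":[0,0,0]}], hand=-1, grip_force=40)

```text
time: 15.05
ee_pos: [0.5826, -0.0483, 0.0096]
eef_rot: [0.211, 0.565, 0.783, -0.151]
contact_force: [-2.1, 2.5, 6.8]
gripper_width: 0.0271
grasp_force: 39.1
```

```bash
python3 - <<'E'
from h import *
p0,R0,o=cur();print(o["q"].round(2),p0,o["gripper_width"],o["contact_force"])
rel(p0+[0,0,.14],R0)
O=ori(ST[2],30);zt=O.as_matrix()[:,2];off=np.array([zt[0],zt[1],0])*.019
c=stand([.008+.024,.067,0]);a=np.array([c[0],c[1],p0[2]+.06])+off
print(a);w=a-.16*zt
mid=np.array([.45,-.06,.20]);rel(mid,ori(-.8,30));rel(w,O);print(w)
E
```

```text
[ 0.01  0.44 -0.46  0.5  -0.5   1.22] [ 0.58261742 -0.04834332  0.00961006] 0.027073413586038597 [-2.06249828  2.54588186  6.78581731]
offset [-0.0702, 0.0003, -0.1211] angular [0.0, 0.0, 0.0]
[ 0.61071807 -0.22959548  0.06961006]
offset [-0.0689, -0.1291, -0.1805] angular [-0.2231, 0.0019, -0.3904]
offset [-0.2161, -0.0953, -0.1046] angular [-0.4757, 0.0024, -0.827]
[ 0.53418787 -0.20629037  0.20817413]
```

The 30° tilt is tight against the flap bar for the rear spot, so I regrip this weight at 40°.

Request:
jog_arm(motion=[{"offset":[0,0,0],"angular":[0,0,0]},{"offset":[0,0,0],"angular":[0,0,0]},{"offset":[0,0,0],"angular":[0,0,0]}], hand=0.1)

```text
time: 15.35
ee_pos: [0.5828, -0.0484, 0.0087]
eef_rot: [0.211, 0.565, 0.783, -0.151]
contact_force: [1.0, 1.0, 1.3]
gripper_width: 0.0469
grasp_force: 0.0
```

```bash
python3 - <<'E'
from h import *
p0,R0,o=cur();zt=R0.as_matrix()[:,2];w=p0-zt*.019;print(p0,w)
p,O=tcp(w[:2],.0110,-1.25,40);rel(p,O)
E
```

```text
[ 0.58276333 -0.04842155  0.00870252] [ 0.57973003 -0.0394086   0.02515141]
offset [-0.0035, -0.0, -0.0006] angular [0.0018, -0.1739, -0.0012]
```

Request:
jog_arm(motion=[{"offset":[-0.0035,0,-0.0006],"angular":[0,-0.087,0]},{"offset":[-0.0035,0,-0.0006],"angular":[0.002,-0.174,-0.001]},{"offset":[-0.0035,0,-0.0006],"angular":[0.002,-0.174,-0.001]},{"offset":[-0.0035,0,-0.0006],"angular":[0.002,-0.174,-0.001]}])

```text
time: 15.75
ee_pos: [0.5831, -0.0506, 0.0102]
eef_rot: [0.276, 0.55, 0.763, -0.2]
contact_force: [1.3, 0.7, 0.6]
gripper_width: 0.047
grasp_force: 0.0
```

Request:
jog_arm(motion=[{"offset":[0,0,0],"angular":[0,0,0]},{"offset":[0,0,0],"angular":[0,0,0]},{"offset":[0,0,0],"angular":[0,0,0]},{"offset":[0,0,0],"angular":[0,0,0]},{"offset":[0,0,0],"angular":[0,0,0]}], hand=-1)

```text
time: 16.25
ee_pos: [0.5834, -0.0515, 0.011]
eef_rot: [0.277, 0.55, 0.762, -0.201]
contact_force: [0.2, -1.5, 1.8]
gripper_width: 0.0271
grasp_force: 39.4
```

```bash
python3 - <<'E'
from h import *
p0,R0,o=cur();print(o["q"].round(2),p0,o["gripper_width"],o["contact_force"])
rel(p0+[0,0,.01],R0);rel(p0+[0,0,.14],R0)
O=ori(ST[2],40);zt=O.as_matrix()[:,2];off=np.array([zt[0],zt[1],0])*.019
c=stand([.008+.021,.067,0]);a=np.array([c[0],c[1],p0[2]+.06])+off
w=a-.17*zt
rel([.45,-.06,.18],ori(-.8,40));rel(w,O);print(a,w)
E
```

```text
[ 0.08  0.47 -0.5   0.41 -0.68  1.27] [ 0.58337836 -0.05154848  0.01099152] 0.027143028080680733 [ 0.19690696 -1.45552399  1.83111852]
offset [-0.0064, -0.0, -0.0077] angular [0.0, 0.0, 0.0]
offset [-0.09, -0.0001, -0.1072] angular [0.0, 0.0, 0.0]
offset [-0.0827, -0.1294, -0.1512] angular [-0.2904, 0.0002, -0.3451]
offset [-0.2099, -0.1196, -0.0721] angular [-0.6146, 0.0, -0.7314]
[ 0.61044349 -0.22951186  0.07099152] [ 0.50590907 -0.19767886  0.20121908]
```

Request:
jog_arm(motion=[{"offset":[-0.006,0,-0.008],"angular":[0,0,0]},{"offset":[-0.03,0,-0.036],"angular":[0,0,0]},{"offset":[-0.06,0,-0.072],"angular":[0,0,0]},{"offset":[-0.09,0,-0.107],"angular":[0,0,0]},{"offset":[-0.09,-0.035,-0.12],"angular":[-0.08,0,-0.09]},{"offset":[-0.087,-0.07,-0.135],"angular":[-0.15,0,-0.18]},{"offset":[-0.084,-0.105,-0.145],"angular":[-0.23,0,-0.27]},{"offset":[-0.083,-0.129,-0.151],"angular":[-0.29,0,-0.345]}])

```text
time: 17.05
ee_pos: [0.4473, -0.0594, 0.1797]
eef_rot: [0.315, 0.363, 0.867, -0.133]
contact_force: [0.3, -1.4, -1.1]
gripper_width: 0.0272
grasp_force: 39.9
```

Request:
jog_arm(motion=[{"offset":[0,0,0],"angular":[0,0,0]},{"offset":[0,0,0],"angular":[0,0,0]}])

```text
time: 17.25
ee_pos: [0.4498, -0.0603, 0.181]
eef_rot: [0.316, 0.367, 0.865, -0.133]
contact_force: [0.6, -0.4, -2.1]
gripper_width: 0.0273
grasp_force: 40.0
```

```bash
python3 - <<'E'
from h import *
p0,R0,o=cur();print(p0,o["gripper_width"],o["contact_force"])
w=np.array([.5059,-.1977,.2012]);rel(w-[.03,0,0],ori(-.35,40));rel(w,ori(ST[2],40))
E
```

```text
[ 0.44981874 -0.06028807  0.18095197] 0.027305262410893132 [ 0.5671372  -0.38074518 -2.1331326 ]
offset [-0.1025, -0.0768, 0.0596] angular [-0.2893, 0.0013, -0.3466]
offset [-0.1185, -0.0553, 0.0731] angular [-0.3243, 0.0014, -0.3883]
```

Request:
jog_arm(motion=[{"offset":[-0.034,-0.026,0.02],"angular":[-0.1,0,-0.11]},{"offset":[-0.068,-0.051,0.04],"angular":[-0.19,0,-0.23]},{"offset":[-0.1025,-0.077,0.06],"angular":[-0.289,0.001,-0.347]},{"offset":[-0.1185,-0.055,0.073],"angular":[-0.324,0.001,-0.388]},{"offset":[-0.1185,-0.0553,0.073],"angular":[-0.324,0.001,-0.388]},{"offset":[-0.1185,-0.0553,0.073],"angular":[-0.324,0.001,-0.388]}])

```text
time: 17.85
ee_pos: [0.5076, -0.2007, 0.1995]
eef_rot: [0.336, 0.14, 0.93, -0.051]
contact_force: [-0.5, 0.1, -1.4]
gripper_width: 0.0268
grasp_force: 40.3
```

```bash
python3 - <<'E'
from h import *
p0,R0,o=cur();print(p0,o["q"].round(2),o["contact_force"])
a=np.array([.6104,-.2295,.071]);O=ori(ST[2],40);rel(a,O);rel(a-[0,0,.018],O)
E
```

```text
[ 0.50756597 -0.2006612   0.19950587] [-0.65 -0.1  -0.71  0.3   0.22 -0.28] [-0.50893719  0.06519928 -1.42470367]
offset [0.0002, 0.0027, 0.1671] angular [-0.002, -0.0038, -0.0023]
offset [0.0117, 0.0027, 0.1809] angular [-0.002, -0.0038, -0.0023]
```

Request:
jog_arm(motion=[{"offset":[0,0.003,0.045],"angular":[-0.002,-0.004,-0.002]},{"offset":[0,0.003,0.09],"angular":[-0.002,-0.004,-0.002]},{"offset":[0,0.003,0.135],"angular":[-0.002,-0.004,-0.002]},{"offset":[0,0.003,0.16],"angular":[-0.002,-0.004,-0.002]},{"offset":[0,0.003,0.167],"angular":[-0.002,-0.004,-0.002]},{"offset":[0.006,0.003,0.174],"angular":[-0.002,-0.004,-0.002]},{"offset":[0.0117,0.003,0.181],"angular":[-0.002,-0.004,-0.002]},{"offset":[0.0117,0.003,0.181],"angular":[-0.002,-0.004,-0.002]}])

```text
time: 18.65
ee_pos: [0.6091, -0.2249, 0.0529]
eef_rot: [0.339, 0.137, 0.93, -0.05]
contact_force: [-0.3, -0.4, -0.9]
gripper_width: 0.0272
grasp_force: 40.3
```

Request:
jog_arm(motion=[{"offset":[0.0006,0,0.0008],"angular":[0,0,0]},{"offset":[0.0013,0,0.0015],"angular":[0,0,0]},{"offset":[0.0019,0,0.0023],"angular":[0,0,0]},{"offset":[0.0019,0,0.0023],"angular":[0,0,0]}])

```text
time: 19.05
ee_pos: [0.6101, -0.2259, 0.0511]
eef_rot: [0.34, 0.136, 0.929, -0.05]
contact_force: [1.0, -0.1, -1.5]
gripper_width: 0.0272
grasp_force: 40.3
```

Request:
jog_arm(motion=[{"offset":[0.0006,0,0.0008],"angular":[0,0,0]},{"offset":[0.0013,0,0.0015],"angular":[0,0,0]},{"offset":[0.0019,0,0.0023],"angular":[0,0,0]},{"offset":[0.0019,0,0.0023],"angular":[0,0,0]}])

```text
time: 19.45
ee_pos: [0.61, -0.2257, 0.0475]
eef_rot: [0.339, 0.136, 0.929, -0.05]
contact_force: [-0.6, 0.2, -0.7]
gripper_width: 0.0272
grasp_force: 40.3
```

Request:
jog_arm(motion=[{"offset":[0.0006,0,0.0008],"angular":[0,0,0]},{"offset":[0.0013,0,0.0015],"angular":[0,0,0]},{"offset":[0.0019,0,0.0023],"angular":[0,0,0]},{"offset":[0.0019,0,0.0023],"angular":[0,0,0]}])

```text
time: 19.85
ee_pos: [0.61, -0.2256, 0.0445]
eef_rot: [0.339, 0.136, 0.929, -0.05]
contact_force: [0.3, 0.5, -0.5]
gripper_width: 0.0275
grasp_force: 40.3
```

Request:
jog_arm(motion=[{"offset":[0.0006,0,0.0008],"angular":[0,0,0]},{"offset":[0.0013,0,0.0015],"angular":[0,0,0]},{"offset":[0.0019,0,0.0023],"angular":[0,0,0]},{"offset":[0.0019,0,0.0023],"angular":[0,0,0]}])

```text
time: 20.25
ee_pos: [0.6101, -0.2257, 0.0415]
eef_rot: [0.339, 0.136, 0.929, -0.05]
contact_force: [-0.3, -0.5, -1.9]
gripper_width: 0.0272
grasp_force: 40.3
```

Request:
jog_arm(motion=[{"offset":[0.0006,0,0.0008],"angular":[0,0,0]},{"offset":[0.0013,0,0.0015],"angular":[0,0,0]},{"offset":[0.0019,0,0.0023],"angular":[0,0,0]},{"offset":[0.0019,0,0.0023],"angular":[0,0,0]}])

```text
time: 20.65
ee_pos: [0.6101, -0.2257, 0.0385]
eef_rot: [0.339, 0.136, 0.929, -0.05]
contact_force: [-0.1, -0.3, -2.0]
gripper_width: 0.0277
grasp_force: 40.3
```

Request:
jog_arm(motion=[{"offset":[0.0006,0,0.0008],"angular":[0,0,0]},{"offset":[0.0013,0,0.0015],"angular":[0,0,0]},{"offset":[0.0019,0,0.0023],"angular":[0,0,0]},{"offset":[0.0019,0,0.0023],"angular":[0,0,0]}])

```text
time: 21.05
ee_pos: [0.6102, -0.2257, 0.0356]
eef_rot: [0.339, 0.136, 0.929, -0.05]
contact_force: [0.9, 1.1, -2.1]
gripper_width: 0.027
grasp_force: 40.3
```

Request:
jog_arm(motion=[{"offset":[0.0006,0,0.0008],"angular":[0,0,0]},{"offset":[0.0013,0,0.0015],"angular":[0,0,0]},{"offset":[0.0019,0,0.0023],"angular":[0,0,0]},{"offset":[0.0019,0,0.0023],"angular":[0,0,0]}])

```text
time: 21.45
ee_pos: [0.6102, -0.2257, 0.0326]
eef_rot: [0.339, 0.136, 0.929, -0.05]
contact_force: [-0.1, 1.1, -1.2]
gripper_width: 0.0273
grasp_force: 40.3
```

Request:
jog_arm(motion=[{"offset":[0.0006,0,0.0008],"angular":[0,0,0]},{"offset":[0.0013,0,0.0015],"angular":[0,0,0]},{"offset":[0.0019,0,0.0023],"angular":[0,0,0]},{"offset":[0.0019,0,0.0023],"angular":[0,0,0]}])

```text
time: 21.85
ee_pos: [0.6102, -0.2257, 0.0296]
eef_rot: [0.339, 0.136, 0.929, -0.05]
contact_force: [-0.0, -0.1, -1.3]
gripper_width: 0.0271
grasp_force: 40.3
```

Request:
jog_arm(motion=[{"offset":[0.0006,0,0.0008],"angular":[0,0,0]},{"offset":[0.0013,0,0.0015],"angular":[0,0,0]},{"offset":[0.0019,0,0.0023],"angular":[0,0,0]},{"offset":[0.0019,0,0.0023],"angular":[0,0,0]}])

```text
time: 22.25
ee_pos: [0.6106, -0.2258, 0.0272]
eef_rot: [0.34, 0.136, 0.929, -0.05]
contact_force: [-2.1, 2.3, 4.5]
gripper_width: 0.0272
grasp_force: 40.9
```

Request:
jog_arm(motion=[{"offset":[-0.0007,0,-0.0009],"angular":[0,0,0]},{"offset":[-0.0007,0,-0.0009],"angular":[0,0,0]},{"offset":[-0.0007,0,-0.0009],"angular":[0,0,0]}])

```text
time: 22.55
ee_pos: [0.6104, -0.2258, 0.0281]
eef_rot: [0.339, 0.136, 0.929, -0.05]
contact_force: [-0.6, -0.0, 0.5]
gripper_width: 0.027
grasp_force: 40.4
```

Request:
jog_arm(motion=[{"offset":[0,0,0],"angular":[0,0,0]},{"offset":[0,0,0],"angular":[0,0,0]},{"offset":[0,0,0],"angular":[0,0,0]}], hand=-0.1)

```text
time: 22.85
ee_pos: [0.6102, -0.2257, 0.0278]
eef_rot: [0.339, 0.136, 0.929, -0.05]
contact_force: [-0.5, 0.3, 0.8]
gripper_width: 0.0383
grasp_force: 0.0
```

Request:
jog_arm(motion=[{"offset":[0,0,-0.015],"angular":[0,0,0]},{"offset":[0,0,-0.04],"angular":[0,0,0]},{"offset":[0,0,-0.08],"angular":[0,0,0]},{"offset":[0,0,-0.12],"angular":[0,0,0]},{"offset":[0,0,-0.16],"angular":[0,0,0]},{"offset":[0,0,-0.2],"angular":[0,0,0]},{"offset":[0,0,-0.22],"angular":[0,0,0]},{"offset":[0,0,-0.22],"angular":[0,0,0]}])

```text
time: 23.65
ee_pos: [0.4741, -0.185, 0.1992]
eef_rot: [0.341, 0.136, 0.929, -0.052]
contact_force: [0.6, -0.6, -0.1]
gripper_width: 0.0382
grasp_force: 0.0
```

```bash
python3 - <<'E'
from h import *
p0,R0,o=cur();print(p0,o["q"].round(2))
ci=camera_info("wrist");im=get_image("wrist");cv2.imwrite("pics/w6.png",im)
print([np.round(m["box"]) for m in nets.masks_of("wrist","small_weight_1")],box(ci,wcloud(False)+[.5987,-.2222,.0175]))
p,O=tcp((.678,.042),.011,.4,40,back=.15);p[2]+=.05;print(p);rel([.43,-.08,.22],ori(0,40));rel(p,O)
E
```

```text
[ 0.4741203  -0.18502958  0.1991722 ] [-0.68 -0.17 -0.77  0.31  0.25 -0.31]
[array([490., 149.,  41.,  46.]), array([272., 160.,  22.,  44.])] [269.71898553 158.97580043 294.37788698 205.86638819]
[0.6004419  0.00920896 0.17590667]
offset [0.0404, 0.0878, -0.0652] angular [-0.1891, 0.0032, -0.2225]
offset [-0.0363, 0.2223, 0.0571] angular [-0.4467, 0.0028, -0.5285]
```

View pics/w6.png

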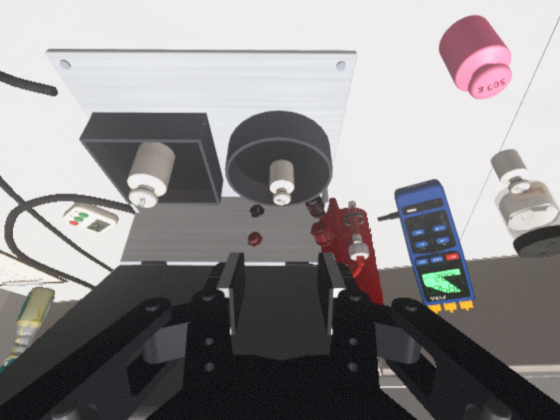

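small_weight_1 stands upright in the round tray at (281,183), and the large weight is still upright at (150,175). Now small_weight_2.

Request:
jog_arm(motion=[{"offset":[0.02,0.045,-0.03],"angular":[-0.095,0,-0.11]},{"offset":[0.04,0.088,-0.055],"angular":[-0.19,0.003,-0.22]},{"offset":[0.02,0.125,-0.025],"angular":[-0.28,0.003,-0.33]},{"offset":[0,0.16,0.005],"angular":[-0.36,0.003,-0.43]},{"offset":[-0.02,0.195,0.03],"angular":[-0.42,0.003,-0.5]},{"offset":[-0.036,0.222,0.057],"angular":[-0.447,0.003,-0.5285]},{"offset":[-0.036,0.222,0.057],"angular":[-0.447,0.003,-0.5285]},{"offset":[-0.036,0.222,0.057],"angular":[-0.447,0.003,-0.5285]}], hand=0.1)

```text
time: 24.55
ee_pos: [0.5999, 0.0102, 0.1724]
eef_rot: [0.333, -0.187, 0.922, 0.07]
contact_force: [-0.1, 0.3, 0.6]
gripper_width: 0.0468
grasp_force: 0.0
```

```bash
python3 - <<'E'
from h import *
p0,R0,o=cur();print(p0,o["q"].round(2))
ci=camera_info("wrist");im=get_image("wrist");cv2.imwrite("pics/w7.png",im)
print(box(ci,wcloud(False)+[.678,.042,0]))
for k in nets.masks_of("wrist","small_weight_1"):print(np.round(k["box"]),*fitw([(ci,k["box"])],False,[.678,.042]))
for k in nets.masks_of("wrist","large_weight"):print(np.round(k["box"]),*fitw([(ci,k["box"])],True,[.6,.1]))
for bk in(.06,0):
  p,O=tcp((.678,.042),.011,.4,40,back=bk);rel(p,O)
E
```

```text
[0.59988012 0.01019001 0.17244832] [-0.34  0.07 -0.6   0.35  0.45 -0.62]
[265.41027518 137.86861245 293.38000717 190.43904504]
[266. 140.  31.  52.] [0.67966991 0.04515574] [ 1.6 -0.1 -1.6 -0. ]
[  0.   2.  48. 108.] [ 0.6348295  -0.15527244] [-1.3  7.6 42.5 -4.9]
offset [0.0304, -0.0006, 0.1284] angular [0.0016, -0.0016, -0.0014]
offset [0.0303, -0.0007, 0.1884] angular [0.0016, -0.0016, -0.0014]
```

View pics/w7.png

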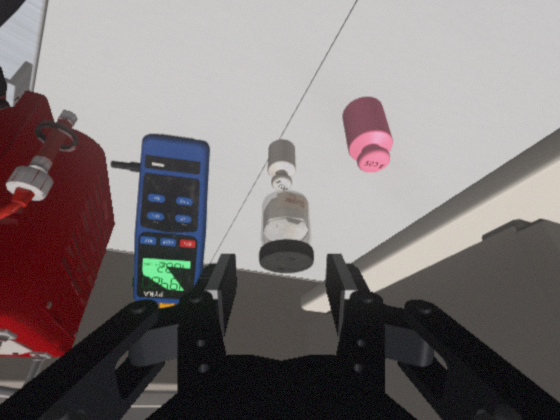

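The view shows small_weight_2 at (282,165) as predicted, with pink at (367,133) and a jar right behind it, its base near (285,195). This was my tenth picture. I check the jar distance by calculation.

```bash
python3 - <<'E'
from h import *
ci=camera_info("wrist");w=np.array([.679,.0437])
R4=R.from_rotvec([0,0,-.4])
for px in((263,200),(309,200),(285,192),(285,188),(347,100),(388,140)):
    P=back(ci,px,0);print(px,P.round(3),R4.apply(P-[*w,0]).round(3))
t=camera_info("top")
for px,z in(((237.7,118.5),.07),((240,128),.03),((241,130),0)):print(R4.apply(back(t,px,z)-[*w,z]).round(3))
for bk in(.06,0):
  p,O=tcp(w,.0115,.4,40,back=bk);rel(p,O)
E
```

```text
(263, 200) [0.781 0.059 0.   ] [ 0.1   -0.026  0.   ]
(309, 200) [ 0.757  0.118 -0.   ] [ 0.101  0.038 -0.   ]
(285, 192) [0.753 0.08  0.   ] [0.082 0.005 0.   ]
(285, 188) [0.745 0.076 0.   ] [0.073 0.005 0.   ]
(347, 100) [0.599 0.076 0.   ] [-0.061  0.061  0.   ]
(388, 140) [0.625 0.144 0.   ] [-0.011  0.114  0.   ]
[0.086 0.013 0.   ]
[0.074 0.016 0.   ]
[0.078 0.015 0.   ]
offset [0.0289, 0.0005, 0.1291] angular [0.0016, -0.0016, -0.0014]
offset [0.0288, 0.0004, 0.1891] angular [0.0016, -0.0016, -0.0014]
```

Request:
jog_arm(motion=[{"offset":[0.015,0,0.04],"angular":[0.002,-0.002,-0.001]},{"offset":[0.029,0.0005,0.08],"angular":[0.002,-0.002,-0.001]},{"offset":[0.029,0.0005,0.12],"angular":[0.002,-0.002,-0.001]},{"offset":[0.029,0.0005,0.15],"angular":[0.002,-0.002,-0.001]},{"offset":[0.029,0.0005,0.175],"angular":[0.002,-0.002,-0.001]},{"offset":[0.0288,0.0004,0.189],"angular":[0.002,-0.002,-0.001]},{"offset":[0.0288,0.0004,0.189],"angular":[0.002,-0.002,-0.001]},{"offset":[0.0288,0.0004,0.189],"angular":[0.002,-0.002,-0.001]}])

```text
time: 25.5
ee_pos: [0.6907, 0.0482, 0.013]
eef_rot: [0.336, -0.187, 0.921, 0.068]
contact_force: [-0.4, 0.5, 0.3]
gripper_width: 0.0471
grasp_force: 0.0
```

Request:
jog_arm(motion=[{"offset":[0,0,0],"angular":[0,0,0]},{"offset":[0,0,0],"angular":[0,0,0]},{"offset":[0,0,0],"angular":[0,0,0]},{"offset":[0,0,0],"angular":[0,0,0]},{"offset":[0,0,0],"angular":[0,0,0]}], hand=-1)

```text
time: 26.0
ee_pos: [0.6912, 0.0482, 0.0139]
eef_rot: [0.337, -0.187, 0.92, 0.067]
contact_force: [-5.3, -1.8, 8.5]
gripper_width: 0.0271
grasp_force: 39.5
```

```bash
python3 - <<'E'
from h import *
p0,R0,o=cur();print(p0,o["q"].round(2),o["gripper_width"],o["grasp_force"],o["contact_force"])
rel(p0+[0,0,.01],R0);rel(p0+[0,0,.13],R0)
rel([.44,-.08,.2],ori(0,40))
O=ori(ST[2],40);a,_=tcp(stand([.008-.027,.067,0])[:2],p0[2]+.06,ST[2],40);w=a-.14*O.as_matrix()[:,2];print(a,w);rel(w,O)
E
```

```text
[0.691233   0.04824713 0.013899  ] [-0.21  0.42 -0.66 -0.12  0.38 -0.49] 0.027087978424773004 39.50089323101565 [-5.25388349 -1.8204923   8.45825105]
offset [-0.0065, -0.0, -0.0076] angular [0.0, 0.0, 0.0]
offset [-0.0839, -0.0002, -0.0993] angular [0.0, 0.0, 0.0]
offset [0.0949, -0.0207, -0.3237] angular [0.2561, 0.0036, 0.3071]
[ 0.56452536 -0.2155288   0.073899  ] [ 0.4784382  -0.18931338  0.18114522]
offset [0.1126, -0.1363, -0.3137] angular [0.4465, 0.0038, 0.5332]
```

Request:
jog_arm(motion=[{"offset":[-0.0065,0,-0.0076],"angular":[0,0,0]},{"offset":[-0.03,0,-0.036],"angular":[0,0,0]},{"offset":[-0.058,0,-0.07],"angular":[0,0,0]},{"offset":[-0.084,0,-0.099],"angular":[0,0,0]},{"offset":[-0.06,-0.003,-0.138],"angular":[0.04,0,0.05]},{"offset":[-0.03,-0.006,-0.175],"angular":[0.09,0,0.11]},{"offset":[0,-0.01,-0.212],"angular":[0.14,0,0.17]},{"offset":[0.03,-0.014,-0.248],"angular":[0.19,0.002,0.23]}])

```text
time: 26.8
ee_pos: [0.5259, -0.0355, 0.1833]
eef_rot: [0.341, -0.046, 0.939, 0.018]
contact_force: [-0.5, -1.8, -1.9]
gripper_width: 0.027
grasp_force: 40.0
```

Request:
jog_arm(motion=[{"offset":[0,0,0],"angular":[0,0,0]},{"offset":[0,0,0],"angular":[0,0,0]}])

```text
time: 27.0
ee_pos: [0.5276, -0.0356, 0.1842]
eef_rot: [0.342, -0.047, 0.938, 0.017]
contact_force: [0.4, -0.3, -1.9]
gripper_width: 0.0272
grasp_force: 40.0
```

```bash
python3 - <<'E'
from h import *
p0,R0,o=cur();print(p0,o["gripper_width"],o["contact_force"])
rel([.44,-.08,.2],ori(-.05,40));rel([.44,-.17,.19],ori(ST[2],40));rel([.4784,-.1893,.1811],ori(ST[2],40))
E
```

```text
[ 0.52760231 -0.03563393  0.18419389] 0.027243063099141575 [ 0.42496301 -0.29781534 -1.88596849]
offset [0.0599, -0.0353, -0.0711] angular [0.0973, 0.0014, 0.1153]
offset [0.0733, -0.1249, -0.0693] angular [0.2553, 0.0013, 0.3033]
offset [0.0513, -0.1479, -0.0391] angular [0.2553, 0.0013, 0.3033]
```

Request:
jog_arm(motion=[{"offset":[0.03,-0.018,-0.035],"angular":[0.05,0,0.06]},{"offset":[0.06,-0.035,-0.07],"angular":[0.097,0.001,0.115]},{"offset":[0.067,-0.08,-0.07],"angular":[0.18,0.001,0.21]},{"offset":[0.073,-0.125,-0.069],"angular":[0.255,0.001,0.303]},{"offset":[0.0513,-0.148,-0.039],"angular":[0.255,0.001,0.303]},{"offset":[0.0513,-0.148,-0.039],"angular":[0.255,0.001,0.303]},{"offset":[0.0513,-0.148,-0.039],"angular":[0.255,0.001,0.303]}])

```text
time: 27.7
ee_pos: [0.4799, -0.1891, 0.1782]
eef_rot: [0.336, 0.138, 0.93, -0.049]
contact_force: [0.2, -0.4, -2.3]
gripper_width: 0.0274
grasp_force: 40.7
```

```bash
python3 - <<'E'
from h import *
p0,R0,o=cur();print(p0,o["q"].round(3),o["contact_force"])
a=np.array([.5645,-.2155,.0739]);O=ori(ST[2],40);rel(a,O);rel([a[0],a[1],.0139+.0175+.0045],O)
E
```

```text
[ 0.47992923 -0.18910452  0.17816033] [-0.681 -0.132 -0.794  0.254  0.245 -0.303] [ 0.19344149 -0.38701023 -2.29579878]
offset [-0.0016, -0.001, 0.1368] angular [0.0029, -0.0052, 0.0009]
offset [0.0227, -0.0011, 0.166] angular [0.0029, -0.0052, 0.0009]
```

Request:
jog_arm(motion=[{"offset":[-0.0016,-0.001,0.045],"angular":[0.003,-0.005,0.001]},{"offset":[-0.0016,-0.001,0.09],"angular":[0.003,-0.005,0.001]},{"offset":[-0.0016,-0.001,0.125],"angular":[0.003,-0.005,0.001]},{"offset":[-0.0016,-0.001,0.137],"angular":[0.003,-0.005,0.001]},{"offset":[0.008,-0.001,0.149],"angular":[0.003,-0.005,0.001]},{"offset":[0.018,-0.001,0.16],"angular":[0.003,-0.005,0.001]},{"offset":[0.0227,-0.001,0.166],"angular":[0.003,-0.005,0.001]},{"offset":[0.0227,-0.001,0.166],"angular":[0.003,-0.005,0.001]}])

```text
time: 28.5
ee_pos: [0.5637, -0.2152, 0.0371]
eef_rot: [0.339, 0.139, 0.929, -0.051]
contact_force: [0.2, 0.0, -1.7]
gripper_width: 0.0273
grasp_force: 40.6
```

Request:
jog_arm(motion=[{"offset":[0,0,0],"angular":[0,0,0]},{"offset":[0,0,0],"angular":[0,0,0]}])

```text
time: 28.7
ee_pos: [0.5646, -0.216, 0.0387]
eef_rot: [0.34, 0.139, 0.929, -0.052]
contact_force: [-0.2, 0.7, -1.4]
gripper_width: 0.0272
grasp_force: 40.7
```

Down 4.5 mm, then check.

Request:
jog_arm(motion=[{"offset":[0.001,0,0.0012],"angular":[0,0,0]},{"offset":[0.002,0,0.0024],"angular":[0,0,0]},{"offset":[0.0029,0,0.0035],"angular":[0,0,0]},{"offset":[0.0029,0,0.0035],"angular":[0,0,0]}])

```text
time: 29.1
ee_pos: [0.5641, -0.2158, 0.0327]
eef_rot: [0.339, 0.139, 0.929, -0.051]
contact_force: [-1.3, 0.1, -2.1]
gripper_width: 0.0268
grasp_force: 40.7
```

Request:
jog_arm(motion=[{"offset":[0.0006,0,0.0008],"angular":[0,0,0]},{"offset":[0.001,0,0.0012],"angular":[0,0,0]},{"offset":[0.001,0,0.0012],"angular":[0,0,0]}])

```text
time: 29.4
ee_pos: [0.5641, -0.2158, 0.0312]
eef_rot: [0.339, 0.139, 0.929, -0.051]
contact_force: [0.0, -0.4, -2.3]
gripper_width: 0.027
grasp_force: 40.7
```

Request:
jog_arm(motion=[{"offset":[0.0006,0,0.0008],"angular":[0,0,0]},{"offset":[0.0013,0,0.0015],"angular":[0,0,0]},{"offset":[0.0013,0,0.0015],"angular":[0,0,0]},{"offset":[0.0013,0,0.0015],"angular":[0,0,0]}])

```text
time: 29.8
ee_pos: [0.5644, -0.2159, 0.0297]
eef_rot: [0.34, 0.139, 0.929, -0.051]
contact_force: [-1.9, 1.7, 3.1]
gripper_width: 0.0272
grasp_force: 41.2
```

Request:
jog_arm(motion=[{"offset":[-0.0005,0,-0.0006],"angular":[0,0,0]},{"offset":[-0.0005,0,-0.0006],"angular":[0,0,0]},{"offset":[-0.0005,0,-0.0006],"angular":[0,0,0]}])

```text
time: 30.1
ee_pos: [0.5643, -0.2159, 0.0303]
eef_rot: [0.34, 0.139, 0.929, -0.051]
contact_force: [-0.1, 1.4, 0.3]
gripper_width: 0.0265
grasp_force: 40.9
```

Request:
jog_arm(motion=[{"offset":[0,0,0],"angular":[0,0,0]},{"offset":[0,0,0],"angular":[0,0,0]},{"offset":[0,0,0],"angular":[0,0,0]},{"offset":[0,0,0],"angular":[0,0,0]}], hand=-0.1)

```text
time: 30.5
ee_pos: [0.5641, -0.2158, 0.0301]
eef_rot: [0.339, 0.139, 0.929, -0.051]
contact_force: [0.2, -0.6, 0.3]
gripper_width: 0.0389
grasp_force: 0.0
```

Request:
jog_arm(motion=[{"offset":[0,0,-0.015],"angular":[0,0,0]},{"offset":[0,0,-0.04],"angular":[0,0,0]},{"offset":[0,0,-0.08],"angular":[0,0,0]},{"offset":[0,0,-0.12],"angular":[0,0,0]},{"offset":[0,0,-0.16],"angular":[0,0,0]},{"offset":[0,0,-0.19],"angular":[0,0,0]},{"offset":[0,0,-0.19],"angular":[0,0,0]}])

```text
time: 31.2
ee_pos: [0.4465, -0.1798, 0.1789]
eef_rot: [0.342, 0.138, 0.928, -0.053]
contact_force: [0.5, -0.0, -0.1]
gripper_width: 0.0384
grasp_force: 0.0
```

```bash
python3 - <<'E'
from h import *
p0,R0,o=cur();print(p0,o["q"].round(2))
ci=camera_info("wrist");im=get_image("wrist");cv2.imwrite("pics/w8.png",im)
print([np.round(m["box"]) for m in nets.masks_of("wrist","small_weight_1")])
print("pred rear",box(ci,wcloud(False)+[.5987,-.2222,.0175]).round(),"front",box(ci,wcloud(False)+[.5530,-.2123,.0175]).round())
print([np.round(m["box"]) for m in nets.masks_of("wrist","large_weight")],box(ci,wcloud(True)+[*stand([-.010,-.067,0])[:2],.03]).round())
for th in(.86,.4,0,-.05): print(th,stand([.1-.2*np.cos(th),0,.115+.2*np.sin(th)]))
E
```

```text
[ 0.44645085 -0.1798204   0.17891851] [-0.73 -0.21 -0.85  0.26  0.27 -0.34]
[array([274., 195.,  22.,  36.])]
pred rear [273. 187. 297. 233.] front [269. 161. 296. 212.]
[array([436.,  66.,  65.,  79.]), array([136., 177.,  46.,  63.])] [139. 172. 182. 239.]
0.86 [ 0.52233482 -0.27271857  0.26656851]
0.4 [ 0.47094029 -0.25706782  0.19288367]
0 [ 0.45583725 -0.25246861  0.115     ]
-0.05 [ 0.45607635 -0.25254143  0.10500417]
```

```bash
python3 - <<'E'
import cv2,numpy as np
g=cv2.cvtColor(cv2.imread("pics/w8.png"),cv2.COLOR_BGR2GRAY)[140:250:4,240:330:3]
for y,row in enumerate(g):print(140+4*y,"".join("#" if v>110 else "+" if v>70 else "." for v in row))
from h import *
im=get_image("top");t=camera_info("top")
print([np.round(m["box"]) for m in nets.masks_of("top","small_weight_1")],box(t,wcloud(False)+[.5530,-.2123,.0175]).round(),box(t,wcloud(False)+[.5987,-.2222,.0175]).round())
for n in("petri","tape","marker_a"):print(n,[np.round(m["box"]) for m in nets.masks_of("top",n)])
E
```

```text
140 ##############################
144 ##############################
148 #######+++++++.+++++++########
152 ####+...+.+++.+++++++++++#####
156 ##+.+.+..+..++++.++++++++++###
160 #..........++..+.+++++++++++##
164 ............+..+.++++++++++++#
168 ...............+..++++++++++++
172 ...........+++++++++++++++++++
176 .....+++++#########+++++++++++
180 ..+++.....#########....+++++++
184 +++.......#########.......++++
188 +.........#########.........++
192 ..........#########..........+
196 ...........########...........
200 ...........########...........
204 ...........########+..........
208 ...........+#######+..........
212 ...........########+.........+
216 +..........+#######.........+#
220 #++..........#####........+++#
224 ###+++......+#####+....++...+#
228 #####+.++++++#####+++##......#
232 #####....+######+#######.....#
236 #####+...+##############+.....
240 ##########################++..
244 ###########################+..
248 #########################.....
[array([349., 190.,  17.,  10.])] [348. 188. 361. 201.] [351. 171. 364. 184.]
petri [array([214., 253.,  21.,  24.])]
tape [array([261., 240.,  36.,  35.])]
marker_a []
```

All three weights are upright in their trays: the front small weight shows at columns 270–297 of the wrist image and at (357,195) in the top view. Now the flap, pressed with closed, vertical fingers.

```bash
python3 - <<'E'
from h import *
O=ori(ST[2],0);c=stand([-.02,0,0])
rel([.42,-.2,.37],O);rel([c[0],c[1],.37],O);rel([c[0],c[1],.29],O);print(c)
E
```

```text
offset [-0.1106, -0.0274, -0.1628] angular [-0.0006, 0.6988, -0.0008]
offset [-0.2099, -0.0671, -0.0794] angular [-0.0006, 0.6988, -0.0008]
offset [-0.1584, -0.067, -0.0182] angular [-0.0006, 0.6988, -0.0008]
[ 0.53236745 -0.27577372  0.        ]
```

Request:
jog_arm(motion=[{"offset":[-0.03,-0.007,-0.04],"angular":[0,0.14,0]},{"offset":[-0.055,-0.014,-0.08],"angular":[0,0.28,0]},{"offset":[-0.085,-0.02,-0.12],"angular":[0,0.42,0]},{"offset":[-0.11,-0.027,-0.163],"angular":[0,0.56,0]},{"offset":[-0.11,-0.027,-0.163],"angular":[0,0.699,0]},{"offset":[-0.11,-0.027,-0.163],"angular":[0,0.699,0]},{"offset":[-0.11,-0.027,-0.163],"angular":[0,0.699,0]}], hand=-1, grip_force=20)

```text
time: 32.3
ee_pos: [0.4207, -0.2004, 0.3731]
eef_rot: [-0.001, 0.148, 0.989, -0.001]
contact_force: [0.5, -0.5, -1.2]
gripper_width: -0.0003
grasp_force: 0.0
```

```bash
python3 - <<'E'
from h import *
p0,R0,o=cur();print(p0,o["q"].round(2))
O=ori(ST[2],0);c=stand([-.02,0,0])
rel([c[0],c[1],.37],O);rel([c[0],c[1],.265],O)
E
```

```text
[ 0.42065785 -0.20044308  0.37306125] [-0.62  0.11  0.19  1.65 -0.   -0.33]
offset [-0.1288, -0.0394, 0.003] angular [-0.0023, -0.0008, -0.0009]
offset [-0.1289, -0.0392, 0.108] angular [-0.0023, -0.0008, -0.0009]
```

Request:
jog_arm(motion=[{"offset":[-0.045,-0.014,0],"angular":[0,0,0]},{"offset":[-0.09,-0.028,0],"angular":[0,0,0]},{"offset":[-0.129,-0.039,0.003],"angular":[0,0,0]},{"offset":[-0.129,-0.039,0.003],"angular":[0,0,0]},{"offset":[-0.129,-0.039,0.04],"angular":[0,0,0]},{"offset":[-0.129,-0.039,0.075],"angular":[0,0,0]},{"offset":[-0.129,-0.039,0.1],"angular":[0,0,0]},{"offset":[-0.129,-0.039,0.1],"angular":[0,0,0]}])

```text
time: 33.1
ee_pos: [0.53, -0.2734, 0.2674]
eef_rot: [-0.002, 0.148, 0.989, 0.001]
contact_force: [-0.0, 0.7, 0.3]
gripper_width: -0.0
grasp_force: 0.0
```

Request:
jog_arm(motion=[{"offset":[0,0,0.01],"angular":[0,0,0]},{"offset":[0,0,0.02],"angular":[0,0,0]},{"offset":[0,0,0.03],"angular":[0,0,0]},{"offset":[0,0,0.04],"angular":[0,0,0]},{"offset":[0,0,0.05],"angular":[0,0,0]},{"offset":[0,0,0.06],"angular":[0,0,0]}])

```text
time: 33.7
ee_pos: [0.5313, -0.2745, 0.2105]
eef_rot: [0.001, 0.148, 0.989, -0.001]
contact_force: [0.3, 0.1, 2.3]
gripper_width: -0.0002
grasp_force: 0.9
```

Request:
jog_arm(motion=[{"offset":[0,0,0.012],"angular":[0,0,0]},{"offset":[0,0,0.024],"angular":[0,0,0]},{"offset":[0,0,0.036],"angular":[0,0,0]},{"offset":[0,0,0.048],"angular":[0,0,0]},{"offset":[0,0,0.06],"angular":[0,0,0]},{"offset":[0,0,0.072],"angular":[0,0,0]},{"offset":[0,0,0.08],"angular":[0,0,0]},{"offset":[0,0,0.08],"angular":[0,0,0]}])

```text
time: 34.5
ee_pos: [0.531, -0.2744, 0.1297]
eef_rot: [-0.0, 0.148, 0.989, -0.0]
contact_force: [-0.5, -0.4, -1.2]
gripper_width: -0.0001
grasp_force: 0.0
```

Request:
jog_arm(motion=[{"offset":[0,0,0.002],"angular":[0,0,0]},{"offset":[0,0,0.004],"angular":[0,0,0]},{"offset":[0,0,0.006],"angular":[0,0,0]},{"offset":[0,0,0.006],"angular":[0,0,0]}])

```text
time: 34.9
ee_pos: [0.5315, -0.2747, 0.1252]
eef_rot: [0.001, 0.148, 0.989, -0.001]
contact_force: [-0.2, -0.5, 0.1]
gripper_width: 0.0001
grasp_force: 0.0
```

Request:
jog_arm(motion=[{"offset":[0,0,0.002],"angular":[0,0,0]},{"offset":[0,0,0.004],"angular":[0,0,0]},{"offset":[0,0,0.006],"angular":[0,0,0]},{"offset":[0,0,0.006],"angular":[0,0,0]}])

```text
time: 35.3
ee_pos: [0.5314, -0.2747, 0.1189]
eef_rot: [0.001, 0.148, 0.989, -0.001]
contact_force: [-0.1, 0.0, 0.5]
gripper_width: -0.0001
grasp_force: 0.0
```

Request:
jog_arm(motion=[{"offset":[0,0,0.001],"angular":[0,0,0]},{"offset":[0,0,0.002],"angular":[0,0,0]},{"offset":[0,0,0.003],"angular":[0,0,0]},{"offset":[0,0,0.003],"angular":[0,0,0]}])

```text
time: 35.7
ee_pos: [0.5315, -0.2747, 0.1175]
eef_rot: [0.001, 0.148, 0.989, -0.001]
contact_force: [-3.1, 1.7, 11.7]
gripper_width: 0.0
grasp_force: 6.0
```

```bash
python3 - <<'E'
from h import *
im=get_image("top");t=camera_info("top");cv2.imwrite("pics/t8.png",im)
for n in("flap","flap_edge"):print(n,[np.round(m["box"]) for m in nets.masks_of("top",n)])
for th in(0,.05,.1,.2,.4,.86):
    print(th,box(t,np.array([stand([.1-r_*np.cos(th),y,.115+r_*np.sin(th)]) for y in(.132,-.132) for r_ in(0.006,.206)])).round(1), proj(t,np.array([stand([.1-.206*np.cos(th),y,.118+.2*np.sin(th)]) for y in(.132,-.132)])).round(1).tolist())
E
```

```text
flap [array([326., 136.,  78.,  89.])]
flap_edge [array([324., 138.,  83.,  86.]), array([260., 239.,  36.,  38.])]
0 [324.3 138.8 450.  246.3] [[324.4, 215.9], [431.6, 246.3]]
0.05 [324.7 138.8 450.  246. ] [[324.8, 215.3], [433.0, 246.0]]
0.1 [325.1 138.7 450.1 245.5] [[325.2, 214.5], [434.6, 245.5]]
0.2 [326.3 138.6 450.2 243.8] [[326.4, 212.2], [437.9, 243.8]]
0.4 [329.4 138.4 450.4 237.6] [[329.4, 204.9], [445.3, 237.6]]
0.86 [340.1 137.5 465.1 209.1] [[340.0, 174.5], [464.8, 209.2]]
```

The fingers meet a hard stop at z = 0.1175, exactly the level flap's top face, and the top view agrees. Retreat.

Request:
jog_arm(motion=[{"offset":[0,0,-0.003],"angular":[0,0,0]},{"offset":[0,0,-0.02],"angular":[0,0,0]},{"offset":[0,0,-0.06],"angular":[0,0,0]},{"offset":[0,0,-0.1],"angular":[0,0,0]},{"offset":[0.04,0,-0.14],"angular":[0,0,0]},{"offset":[0.08,0,-0.16],"angular":[0,0,0]},{"offset":[0.12,0,-0.16],"angular":[0,0,0]},{"offset":[0.12,0,-0.16],"angular":[0,0,0]}])

```text
time: 36.65
ee_pos: [0.4133, -0.2378, 0.2776]
eef_rot: [0.001, 0.148, 0.989, -0.001]
contact_force: [-0.3, -0.3, 0.4]
gripper_width: 0.0001
grasp_force: 0.0
```

```bash
python3 - <<'E'
from h import *
im=get_image("top");t=camera_info("top");cv2.imwrite("pics/t9.png",im)
for n in("flap","flap_edge"):print(n,[np.round(m["box"]) for m in nets.masks_of("top",n)])
g=cv2.cvtColor(im,cv2.COLOR_BGR2GRAY)
# front-edge position of the bar along two columns, against prediction
for u in(335,415,425):
    v=g[195:255,u].astype(int);print(u,v.tolist())
# predictions of bar front edge row at those columns for angles
for th in(0,.05,.1,.2):
    e=proj(t,np.array([stand([.1-.206*np.cos(th),y,.115+.2*np.sin(th)]) for y in np.linspace(-.132,.132,50)]));e=e[e[:,0].argsort()];print(th,np.interp([335,415,425],e[:,0],e[:,1]).round(1))
E
```

```text
flap [array([324., 137., 125.,  95.])]
flap_edge [array([325., 138., 125.,  90.])]
335 [94, 94, 95, 94, 94, 95, 94, 95, 95, 95, 94, 95, 94, 95, 94, 94, 95, 95, 94, 80, 108, 107, 107, 99, 106, 125, 126, 128, 130, 128, 126, 116, 132, 134, 134, 134, 135, 134, 134, 135, 134, 136, 135, 136, 135, 134, 135, 135, 135, 135, 136, 136, 135, 135, 136, 135, 135, 136, 135, 136]
415 [92, 91, 90, 91, 90, 90, 91, 90, 89, 89, 90, 90, 90, 91, 91, 90, 72, 128, 131, 96, 72, 77, 84, 88, 84, 74, 67, 65, 67, 67, 59, 67, 66, 65, 67, 69, 65, 68, 67, 66, 66, 67, 65, 68, 65, 68, 65, 67, 61, 102, 128, 144, 148, 147, 145, 145, 144, 144, 142, 141]
425 [89, 89, 78, 73, 75, 73, 66, 70, 77, 80, 67, 36, 34, 37, 33, 33, 33, 33, 35, 46, 54, 42, 32, 45, 61, 88, 112, 109, 67, 65, 66, 67, 66, 66, 67, 66, 66, 66, 114, 134, 156, 160, 158, 157, 158, 156, 157, 156, 155, 155, 151, 85, 36, 45, 109, 151, 148, 149, 148, 147]
0 [219.1 241.8 244.6]
0.05 [218.4 241.1 243.9]
0.1 [217.4 240.1 242.9]
0.2 [214.8 237.5 240.3]
```

```bash
python3 -c "
from workcell import r
print(r.job_done())"
```

```text
the job is handed in; nothing more can be done
None
```

The job is handed in at about 37 s of the 72 s limit: the large weight stands in the square tray, both small weights stand in the round tray, and the flap is pressed down to its stop; the judging result was not shown.

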